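# Put the bobbin away in the kit chest with a folding lid stay

## Task

Open the plywood kit chest by raising its lid until the folding stay snaps locked, then stand the bobbin of linen thread upright in the empty front compartment of the tray inside. Then press the stay's knuckle down to break it and lower the lid gently until the chest is fully shut; do not let the lid or the bobbin drop, and leave everything else where it is.

Things in the scene. Friction and masses are not known exactly. Their poses are not given: they have to be found in the camera images.
- chest: Birch plywood kit chest, steel corners, 200 (x) x 280 (y) x 105 mm to the rim, walls 9 mm, fixed. Origin: centre of its underside; x from its front (with the pull) to its hinged back, y to its left, z up. Shut lid: same outline, top at 141 mm. Inside, left of a partition at y = -55 mm, a shallow tray in 3 compartments; right of it a deep well where the stay folds.
- chest_hinge (a point): Middle of the lid's hinge line: the chest's back edge at rim height, (100, 0, 105) mm in the chest frame. The hinge line runs along the chest's y.
- lid (a joint): Lid angle in rad: 0 shut, grows as the front edge rises; 1.35 when the stay has locked (at most about 1.36). Lid 0.5 kg: about 3 N up at the pull. The hinge is stiff and holds the lid where it is left above about 0.8 rad; let go lower, it falls shut.
- lid_pull (a point): Grasp point on the lid's pull, a steel barrel 20 mm thick sticking 49 mm straight out of the lid's front face; its outer 28 mm are the grip. Point on its axis, 35 mm out: 235 mm from the hinge line, 18 mm above the lid's lower edge; shut, at (-135, 0, 123) mm in the chest frame. Lid locked: it points up, about 340 mm high. Pinched along the chest's y it turns between the pads as the lid swings.
- stay (a joint): Knuckle angle of the folding stay (two steel strips) in rad: 0 folded with the lid shut, 2.12 strips in line, 2.27 locked (past straight, knuckle up, at its stop). A spring drives it towards locked: with the lid at 1.34 rad or more it snaps home by itself.
- stay_thumb (a point): Middle of the thumb barrel at the stay's knuckle: dark steel, 18 mm thick, 28 mm long along the chest's y, inside the right wall (chest y = -104 mm). Locked: 143 mm over the table, chest x = -22 mm. Pressed down with about 3 N it sinks, drifting 8 mm to +x, drawing the lid down. Let go under 28 mm it springs back and locks; at 33 to 50 mm it stays broken, the lid resting at 1.28 to 1.1 rad.
- thread: The bobbin of linen thread: upright spool with wooden ends, 33 mm in diameter, 42 mm tall, about 30 g, standing on the table. Origin: centre of its underside; z up its axis. Its place may be exchanged with that of the paste jar.
- compartment (a point): Centre of the floor of the tray's empty front right compartment, (-39, -7.5, 60) mm in the chest frame, chest's axes: 45 mm under the rim. It is 104 mm (x) by 90 mm (y) clear; dividers 34 mm high. The standing bobbin ends 3 mm below the rim. The front left compartment holds a loupe, the rear one a roll of tape and an eraser.
- paste_jar: White paste jar with black cap, 64 mm in diameter, 68 mm tall; origin under its centre. Leave alone.
- tape_roll: Small roll of pale tape, 57 mm in diameter, 13 mm high, in the tray's rear compartment. Leave alone.
- eraser: Eraser in a card sleeve, 24 x 53 x 13 mm, in the tray's rear compartment. Leave alone.
- loupe: Black eyepiece loupe, 40 mm in diameter, 28 mm high, in the tray's front left compartment. Leave alone.
- bone_folder: Bone folder, 23 x 154 x 8 mm, on the table in front of the chest. Leave alone.
- label_pad: Pad of labels, 50 x 76 x 14 mm, on the table in front of the chest. Leave alone.
Things that resemble listed ones, but are neither listed nor needed, are in the scene too. What is shaped like the thread but grey is not meant.

How it is judged:
On the way, in this order (a step that is already met when the one before it is completed fails the run):
1. the lid is up and its stay has snapped locked (value of joint stay above 2.2 rad and value of joint lid above 1.32 rad), for 0.2 s.
2. the bobbin stands, let go, in the empty compartment while the stay is locked (all of step 1 and x of thread in the frame of compartment between -0.036 and 0.036 m and y of thread in the frame of compartment between -0.03 and 0.03 m and z of thread in the frame of compartment between -0.004 and 0.006 m and angle between thread's own z axis and vertical below 0.15 rad and contact force between the fingers and thread below 0.05 N), for 0.2 s.
3. the stay is broken and the lid still stands up, not dropped (value of joint stay below 1.7 rad and value of joint lid above 0.6 rad), for 0.2 s.
At the end, for the whole second after the job is handed in: Lid fully shut (within 0.03 rad) with its stay folded; the bobbin stands upright (within 0.15 rad) and still on the floor of the front right compartment, its centre within 36 mm front to back and 30 mm sideways of the middle; nothing else displaced by over 30 mm (value of joint lid below 0.03 rad and value of joint stay below 0.1 rad and x of thread in the frame of compartment between -0.036 and 0.036 m and y of thread in the frame of compartment between -0.03 and 0.03 m and z of thread in the frame of compartment between -0.004 and 0.006 m and angle between thread's own z axis and vertical below 0.15 rad and linear speed of thread below 0.03 m/s); the robot touches nothing.
It fails at once if the lid falls shut (moves down faster than 2 rad/s below 0.4 rad) (value of joint lid below 0.4 rad and velocity of joint lid below -2 rad/s).
It fails at once if the bobbin is dropped or thrown (faster than 0.6 m/s out of the fingers) (linear speed of thread above 0.6 m/s and contact force between the fingers and thread below 0.01 N).
It fails at once if another loose thing is displaced by more than 30 mm (distance of any of paste_jar, tape_roll, eraser, loupe, bone_folder, label_pad from where it was at the start of the episode above 0.03 m).
It also fails if it takes over 72 s, if anything falls off the work surface, if the arm or the gripper's body presses on something with over 40 N, if the wrist force passes 120 N, or if a joint passes its speed limit or range.

## Robot

A 6-joint arm with a two-finger parallel gripper is mounted at the origin on the work surface; the furniture and walls round the work are solid. World frame = base frame: x ahead of the robot, y to its left, z up, the work surface at z = 0. Lengths are in m, angles in rad, forces in N, time in s.
With the tool pointing down it reaches from about 0.3 to 0.875 m from the base axis. Payload 4.2 kg.
Tool frame: the origin (TCP) lies where the fingers leave the gripper's body, on its centre line; the fingertips stand 73 mm ahead of it and the grasp point (between the pads) lies 54 mm ahead of it; z points along the fingers, y is the direction in which the jaws open and shut (so a half turn about z gives the same grasp; the last joint's range is limited). The gripper opens to 85 mm and grips with 20 to 120 N. Pads are 22 mm wide; open, the fingers measure 114 mm over their backs; the gripper's body (76 mm by 85 mm) begins 54 mm behind the grasp point. The pads swing forward as they close: fully open they stand 13 mm farther back than shut.
Start: joints at [1.169, 0.32, 1.565, -0, 1.257, -0.02], TCP at [0.214, 0.534, 0.304] pointing down, gripper open.
Joint ranges: [-3.11, 3.11], [-0.84, 2.01], [0.21, 2.61], [-1.34, 4.49], [0.05, 2.63], [-2.56, 2.56]. Speed limits (rad/s): [2.57, 2.57, 3.14, 3.14, 3.14, 3.14].

## Interface

Orientations are given as a unit quaternion [x, y, z, w].
In Python, from station import read_state, optics, ctrl gives the robot as it stands.
- The arm moves only by the tool move_arm, never from a script. Its argument "commands" is one flat list of numbers, 4 for each row, row after row: the shift along the tool's x, y, z in mm, then the turn about the tool's z in degrees. A call has 1 to 10 rows; each row shifts and turns the commanded pose from where the row before left it, along the tool's axes as they then stand; what a row does not reach is not made up. A row lasts 1/8 s, in which the tool goes at most 62.5 mm and 10.7 degrees, less where a joint would pass 70% of its speed; a pose out of reach is approached as far as the arm can. A call with a gripper value outside its range is refused whole. "grip" is the closure, from 0 (fully open) to 1 (shut), set as the call begins (left out, the last holds). The fingers move at their own pace and stop on an object; "squeeze" is the grip in N (left out, the last holds). Time passes only in rows, so rows that do not move let the fingers close. It gives the time, the measured TCP pose, the force and the opening at its end, in the units of the state.
- read_state(): the state, without advancing time (a new reading comes with each control period).
- optics.capture(name): name is "scene" or "side" or "wrist"; returns the picture (400x640x3 uint8, red, green, blue); there is no depth.
- optics.camera_info(name): a dict with "camera_matrix" (3x3 intrinsics, pixels), "dist_coeffs" ([k1, k2, p1, p2, k3] as OpenCV has them; the pictures are not rectified), "extrinsics" (4x4, takes a point from camera to world coordinates); the wrist camera has in their place "mount" (4x4, takes a point from camera to tool coordinates, whose origin is the TCP and whose axes are the flange's). Camera axes: x right, y down, z forward; pixel columns grow to the right and rows downward; lengths in m; the calibration is good to about 2 mm. A picture is of the moment at which its call begins: read the wrist's pose just before it. camera_info takes no time and is no camera call.
- ctrl.sign_off(): hands the job in, once; it reports no verdict.
The state is a dict: "time": time; "joint_pos": joint angles; "dq": joint speeds; "joint_efforts": joint torques, N m; "tool_pos": TCP position; "eef_rot": TCP orientation; "ft_force": force on the tool from outside, world axes, zero at the start; "torque": the same for the moment, N m; "grip_width": finger opening in m.
Only numpy, scipy, OpenCV 4.12 (cv2) and the standard library are available. Lean on these libraries where they do the work, as an engineer would, in place of code of your own. Each camera call takes 0.05 s, during which the arm holds its last target.

## Working session

There is one attempt and no reset: what is moved stays moved. The work goes in short steps, Python scripts to look and compute and a tool call to move; the robot and the scene stay as the last step left them, time stands still between calls to the robot, and variables do not carry over. Pictures are saved under pics/ and viewed, and the job is handed in when it is done.

Besides the shell and the picture viewer there is one more tool, called as name(argument=value, ...), one argument or row to a line, values as JSON. move_arm: Moves the arm, as the interface text tells. Its arguments: {"type":"object","properties":{"commands":{"type":"array","items":{"type":"number"}},"grip":{"type":"number"},"squeeze":{"type":"number"}},"required":["commands"]}

```bash
mkdir -p pics; python3 - <<'E'
from station import read_state, optics
import cv2,json
s=read_state();print(s)
for n in("scene","side","wrist"):
    im=optics.capture(n);cv2.imwrite(f"pics/{n}0.png",im[:,:,::-1]);
    print(n,{k:(v.tolist() if hasattr(v,'tolist') else v) for k,v in optics.camera_info(n).items()})
E
```

```text
{'time': 0.0, 'joint_pos': array([ 1.16896324e+00,  3.20294819e-01,  1.56571582e+00, -2.55326309e-05,
        1.25736313e+00, -1.99866605e-02]), 'dq': array([ 0.00052409, -0.00219473, -0.00110402,  0.00083875, -0.00039865,
        0.00040113]), 'joint_efforts': array([-5.33343773e-04, -4.15514696e+01, -2.34165108e+01,  3.49973618e-05,
        7.87510973e-03, -2.63960880e-07]), 'tool_pos': array([0.21412383, 0.53326188, 0.30306617]), 'eef_rot': array([ 1.89761463e-01,  9.81829819e-01, -8.73367945e-04, -1.74566729e-04]), 'ft_force': array([ 0.6066304 ,  1.07101437, -0.42853546]), 'torque': array([ 0.0289713 , -0.01388415, -0.04784785]), 'grip_width': 0.08508521485209389}
scene {'camera_matrix': [[385.2748793683008, 0.0, 318.01667460953513], [0.0, 385.2748793683008, 202.25521773485616], [0.0, 0.0, 1.0]], 'dist_coeffs': [0.031545736665486886, 0.0, 0.0, 0.0, 0.0], 'extrinsics': [[-0.6240971192749837, -0.38411563493451145, 0.6804101444801683, -0.36345926477967333], [-0.7812739778653974, 0.31866900830834716, -0.5367131772689698, 0.7775405395787044], [-0.01066570312004526, -0.866547887968478
[... 354 characters left out ...]
226815], [-0.016432108387808175, 0.4392653075237629, -0.8982070893841717, 1.0600757548127768], [-0.023342261353887794, -0.898252077924791, -0.43886027769517083, 0.61546877568589], [0.0, 0.0, 0.0, 1.0]]}
wrist {'camera_matrix': [[352.63781353592236, 0.0, 321.1936106474042], [0.0, 352.63781353592236, 197.93097706375482], [0.0, 0.0, 1.0]], 'dist_coeffs': [-0.0018355844535825536, 0.0, 0.0, 0.0, 0.0], 'mount': [[0.00010578347243472073, -0.964880055951409, -0.2626908190954956, 0.06607002246618897], [0.9999999931601533, 8.896130364385004e-05, 7.59314091841869e-05, 2.282328515068599e-07], [-4.989538462003382e-05, -0.26269082533101884, 0.9648800587624129, -0.07020537960245304], [0.0, 0.0, 0.0, 1.0]]}
```

View pics/scene0.png

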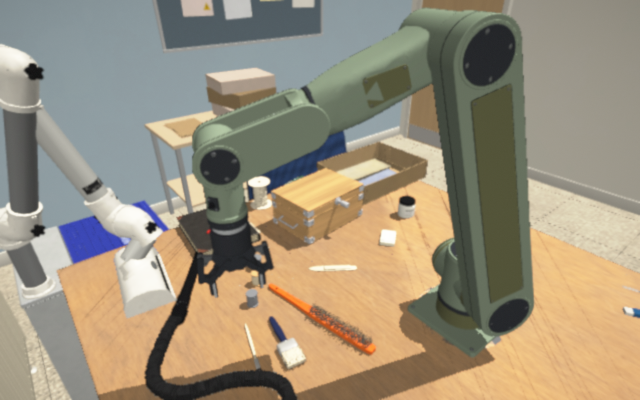

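View pics/side0.png

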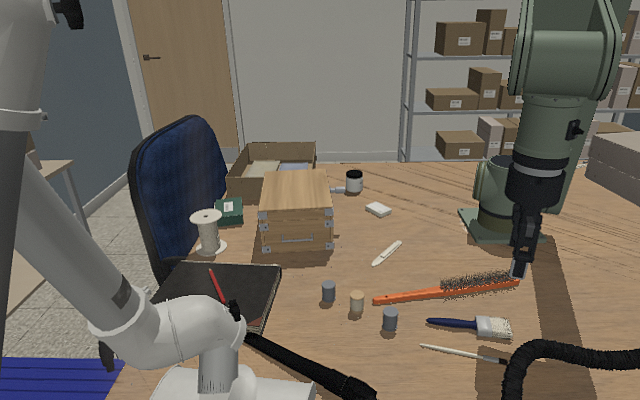

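View pics/wrist0.png

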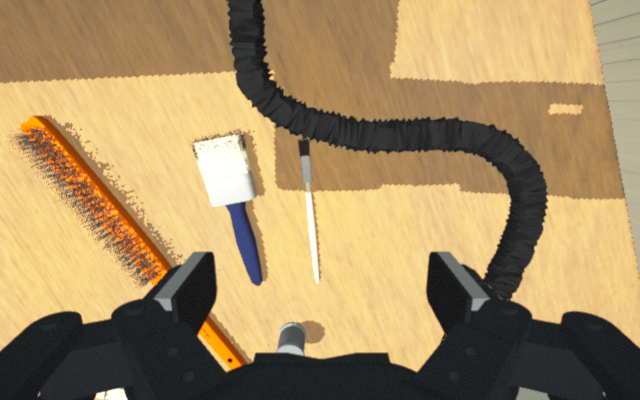

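The scene view shows the chest at about (318,205) with its pull near (343,203). In the side view the cream bobbin is at (357,302) between grey ones at (328,291) and (390,319). I'll enlarge these areas.

```bash
python3 - <<'E'
import cv2
a=cv2.imread("pics/scene0.png");cv2.imwrite("pics/sc_c.png",cv2.resize(a[160:310,220:420],None,fx=4,fy=4,interpolation=2))
b=cv2.imread("pics/side0.png");cv2.imwrite("pics/si_c.png",cv2.resize(b[160:345,240:420],None,fx=3.2,fy=3.2,interpolation=2))
E
```

```text
(no output)
```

View pics/sc_c.png

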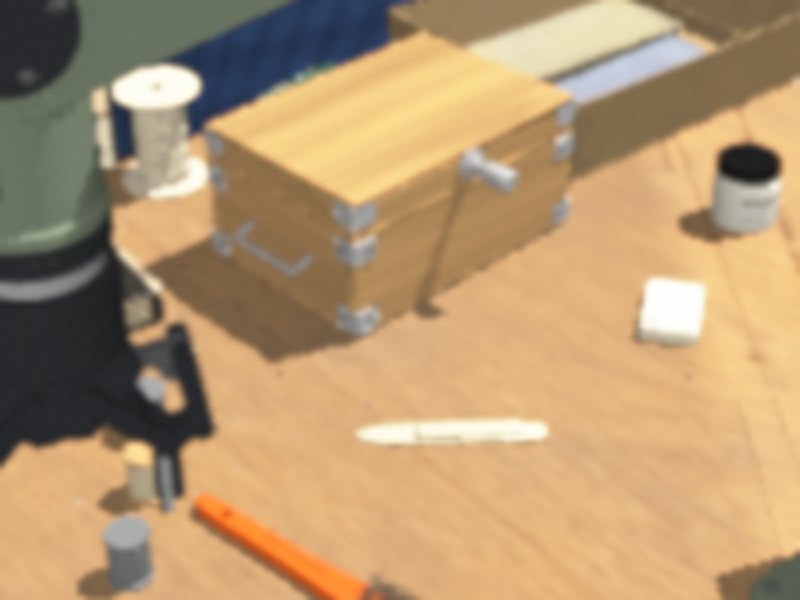

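View pics/si_c.png

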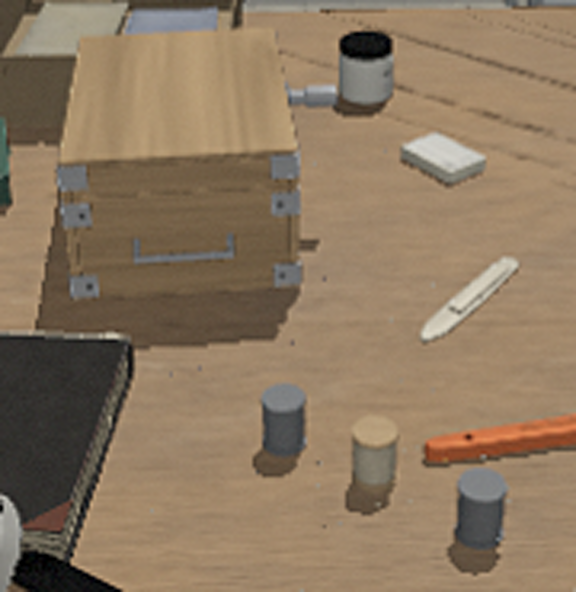

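```bash
cat > h.py <<'E'
import numpy as np, cv2
from station import read_state, optics
from scipy.spatial.transform import Rotation as R
def proj(n,P,T=None):
    c=optics.camera_info(n); E=np.array(c['extrinsics']) if T is None else T
    Ei=np.linalg.inv(E); rv=cv2.Rodrigues(Ei[:3,:3])[0]
    return cv2.projectPoints(np.atleast_2d(np.asarray(P,float)),rv,Ei[:3,3],np.array(c['camera_matrix']),np.array(c['dist_coeffs']))[0][:,0]
def wristT(s):
    T=np.eye(4);T[:3,:3]=R.from_quat(s['eef_rot']).as_matrix();T[:3,3]=s['tool_pos']
    return T@np.array(optics.camera_info('wrist')['mount'])
def ray(n,px,T=None):
    c=optics.camera_info(n); E=np.array(c['extrinsics']) if T is None else T
    u=cv2.undistortPoints(np.array([[px]],float),np.array(c['camera_matrix']),np.array(c['dist_coeffs']))[0,0]
    d=E[:3,:3]@np.array([u[0],u[1],1]); return E[:3,3],d
def onz(n,px,z,T=None):
    o,d=ray(n,px,T); return o+d*(z-o[2])/d[2]
def chestP(p,q):
    c,s=np.cos(p[2]),np.sin(p[2]); q=np.atleast_2d(q)
    return np.c_[p[0]+c*q[:,0]-s*q[:,1],p[1]+s*q[:,0]+c*q[:,1],q[:,2]]
E
cat > f.py <<'E'
from h import *
from scipy.optimize import least_squares
f=lambda pts,sc,o:(np.array(pts,float)+.5)/sc-.5+np.array(o)
so=f([(350,205),(575,98),(208,127),(425,33),(360,333)],4,(220,160))
sq=np.array([(-.1,.14,.141),(-.1,-.14,.141),(.1,.14,.141),(.1,-.14,.141),(-.1,.14,0)])
io=f([(298,155),(62,163),(82,38),(275,30),(300,287),(72,298)],3.2,(240,160))
iq=np.array([(-.1,.14,.141),(.1,.14,.141),(.1,-.14,.141),(-.1,-.14,.141),(-.1,.14,0),(.1,.14,0)])
def r(p): return np.r_[(proj('scene',chestP(p,sq))-so).ravel(),(proj('side',chestP(p,iq))-io).ravel()]
s=least_squares(r,[.6,.2,0],loss='soft_l1');print(s.x,np.degrees(s.x[2]));print(r(s.x).reshape(-1,2).round(1))
np.save('chest.npy',s.x)
print('pull',chestP(s.x,[-.135,0,.123]),proj('scene',chestP(s.x,[-.149,0,.123])),f([(505,177)],4,(220,160)))
# bobbin: side top ellipse centre (375,430), base
print(onz('side',f([(375,431)],3.2,(240,160))[0],.042), onz('scene',f([(139,453)],4,(220,160))[0],.042))
for n,q in(('jar',[(366,43)]),):print(n,onz('side',f(q,3.2,(240,160))[0],.068),onz('scene',f([(748,162)],4,(220,160))[0],.068))
print('folder',[onz('scene',f([q],4,(220,160))[0],.005).round(3) for q in((358,433),(548,430))],'pad',onz('scene',f([(672,310)],4,(220,160))[0],.014))
print('greys',[onz('side',f([q],3.2,(240,160))[0],.042).round(3) for q in((284,396),(481,486))])
print('brush tip',onz('side',f([(428,447)],3.2,(240,160))[0],.01))
E
python3 f.py
```

```text
[ 0.62393237 -0.00081438  0.08449475] 4.8411926146937425
[[ 0.6 -0.3]
 [ 0.  -0.8]
 [-0.9 -1.2]
 [-0.  -0.6]
 [-0.9  2.3]
 [ 0.3 -2.2]
 [-1.4 -0.8]
 [-0.1 -1.1]
 [ 0.4 -1.5]
 [ 0.4  1. ]
 [ 0.5  1.6]]
pull [[ 0.48941399 -0.0122076   0.123     ]] [[347.38880989 205.55268035]] [[345.875 203.875]]
[0.46091552 0.37090495 0.042     ] [0.45954298 0.37401603 0.042     ]
jar [ 0.43701315 -0.27504327  0.068     ] [ 0.43010704 -0.27889593  0.068     ]
folder [array([0.41 , 0.207, 0.005]), array([0.317, 0.087, 0.005])] pad [ 0.35888978 -0.10172908  0.014     ]
greys [array([0.525, 0.331, 0.042]), array([0.395, 0.427, 0.042])]
brush tip [0.4213048  0.35056688 0.01      ]
```

move_arm(
  commands=[0,0,0,-9,0,0,0,-9,0,0,0,-8.8,-15,-35,0,0,-19,-47,0,0,-19,-47,0,0,-19,-47,0,0,-19,-47,0,0,-19,-47,0,0,-19,-47,0,0],
)

```text
time: 1.4
tool_pos: [0.3704, 0.2273, 0.3038]
eef_rot: [-0.043, 0.999, 0.0, 0.0]
ft_force: [1.4, 0.8, 0.2]
grip_width: 0.0854
```

move_arm(
  commands=[-16,-41,0,0,-16,-41,0,0,-16,-41,0,0,-16,-41,0,0,-16,-41,0,0,-16,-41,0,0,0,0,0,0,0,0,0,0],
)

```text
time: 2.4
tool_pos: [0.4863, -0.0078, 0.3036]
eef_rot: [-0.043, 0.999, 0.0, -0.001]
ft_force: [-0.9, -0.3, -0.4]
grip_width: 0.0855
```

```bash
cat > w.py <<'E'
import sys
from h import *
s=read_state();im=optics.capture(sys.argv[2] if len(sys.argv)>2 else 'wrist');cv2.imwrite(f"pics/{sys.argv[1]}.png",im[:,:,::-1])
np.savez(f"{sys.argv[1]}.npz",**s)
print(s['time'],s['tool_pos'],s['eef_rot'],s['ft_force'],s['grip_width'])
E
python3 w.py w1
```

```text
2.4 [ 0.48632498 -0.00777966  0.30355032] [-4.27337688e-02  9.99086281e-01  3.18497248e-04 -5.70934281e-04] [-0.89607851 -0.29511307 -0.37037133] 0.0854873918822175
```

View pics/w1.png

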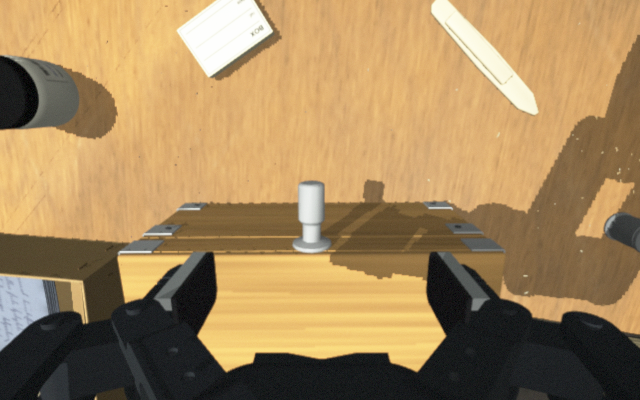

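The wrist view shows the lid's front top edge running from (118,253) to (504,251). The pull runs from its tip at (311,183) to its flange at (311,247).

```bash
python3 - <<'E'
from h import *
s=dict(np.load('w1.npz'));T=wristT(s);p=np.load('chest.npy')
a=onz('wrist',(118,253),.141,T);b=onz('wrist',(504,251),.141,T)
print(a,b,np.linalg.norm(a-b),np.degrees(np.arctan2(*(a-b)[:2]))) 
for px in((311,183),(311,247),(312,200)): print(onz('wrist',px,.123,T),onz('wrist',px,.133,T))
print(proj('wrist',chestP(p,[(-.1,.14,.141),(-.1,-.14,.141),(-.149,0,.123),(-.135,0,.123)]),T))
E
```

```text
[ 0.53642143 -0.14921083  0.141     ] [0.51140543 0.12533396 0.141     ] 0.27568213736075053 174.79369339696052
[ 0.47768947 -0.01598321  0.123     ] [ 0.47541157 -0.01588943  0.133     ]
[ 0.5277463 -0.0120693  0.123    ] [ 0.52347275 -0.01213157  0.133     ]
[ 0.49044135 -0.01424571  0.123     ] [ 0.48765506 -0.01422121  0.133     ]
[[510.42630649 252.91792813]
 [118.6156595  252.64166069]
 [314.79557168 180.32000196]
 [314.86470304 198.88962551]]
```

move_arm(
  commands=[-2.6,-7,20,0,0,0,25,0,0,0,25,0,0,0,25,0,0,0,20,0,0,0,11,0,0,0,0,0],
  grip=0.3,
)

```text
time: 3.32
tool_pos: [0.4895, -0.0141, 0.1776]
eef_rot: [-0.044, 0.999, 0.0, -0.001]
ft_force: [-0.2, 0.8, 0.4]
grip_width: 0.0599
```

```bash
python3 w.py w2
```

```text
3.325 [ 0.4895308  -0.01409539  0.17758113] [-4.35099811e-02  9.99052812e-01  1.32436941e-04 -5.86351120e-04] [-0.24373226  0.79649184  0.36675139] 0.059891328604215956
```

View pics/w2.png

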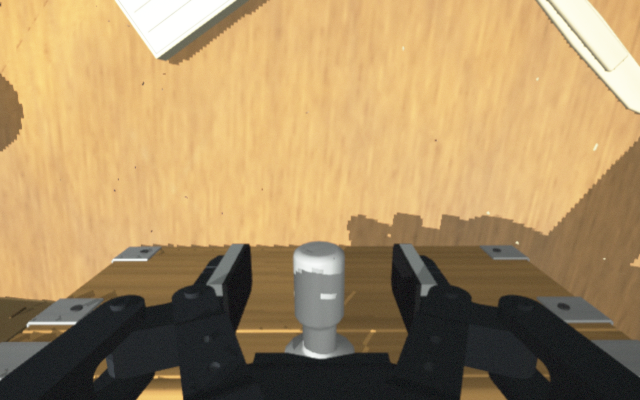

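The barrel is centred between the pads at about (319,285), so I'll close on it.

move_arm(
  commands=[0,0,0,0,0,0,0,0,0,0,0,0,0,0,0,0,0,0,0,0],
  grip=1,
  squeeze=40,
)

```text
time: 4.0
tool_pos: [0.4903, -0.0149, 0.1786]
eef_rot: [-0.043, 0.999, -0.0, 0.001]
ft_force: [-0.8, -0.9, 5.5]
grip_width: 0.0186
```

```bash
cat > arc.py <<'E'
import numpy as np,sys
# tool rows for lid angles: tool x=-chest x, tool z=-up
def pos(t): return np.array([-.235*np.cos(t)+.018*np.sin(t), .235*np.sin(t)+.018*np.cos(t)])*1e3
a,b,n=map(float,sys.argv[1:4]); th=np.linspace(a,b,int(n)+1); P=np.array([pos(t) for t in th])
d=np.diff(P,axis=0)
for i in range(0,len(d),10): print(', '.join(f"{-x:.1f}, 0, {-z:.1f}, 0" for x,z in d[i:i+10]), th[min(i+10,len(d))].round(3))
E
python3 arc.py 0 1.35 30
```

```text
-1.0, 0, -10.6, 0, -1.5, 0, -10.5, 0, -2.0, 0, -10.4, 0, -2.5, 0, -10.3, 0, -2.9, 0, -10.2, 0, -3.4, 0, -10.1, 0, -3.8, 0, -9.9, 0, -4.3, 0, -9.7, 0, -4.7, 0, -9.5, 0, -5.1, 0, -9.3, 0 0.45
-5.5, 0, -9.0, 0, -5.9, 0, -8.8, 0, -6.3, 0, -8.5, 0, -6.7, 0, -8.2, 0, -7.1, 0, -7.9, 0, -7.4, 0, -7.6, 0, -7.7, 0, -7.2, 0, -8.1, 0, -6.9, 0, -8.4, 0, -6.5, 0, -8.7, 0, -6.1, 0 0.9
-8.9, 0, -5.7, 0, -9.2, 0, -5.3, 0, -9.4, 0, -4.9, 0, -9.6, 0, -4.5, 0, -9.8, 0, -4.1, 0, -10.0, 0, -3.6, 0, -10.1, 0, -3.2, 0, -10.3, 0, -2.7, 0, -10.4, 0, -2.2, 0, -10.5, 0, -1.8, 0 1.35
```

move_arm(
  commands=[-1.0,0,-10.6,0,-1.5,0,-10.5,0,-2.0,0,-10.4,0,-2.5,0,-10.3,0,-2.9,0,-10.2,0,-3.4,0,-10.1,0,-3.8,0,-9.9,0,-4.3,0,-9.7,0,-4.7,0,-9.5,0,-5.1,0,-9.3,0],
)

```text
time: 5.25
tool_pos: [0.5209, -0.0121, 0.2788]
eef_rot: [-0.043, 0.999, -0.0, -0.001]
ft_force: [2.6, -3.1, -4.9]
grip_width: 0.0186
```

move_arm(
  commands=[-5.5,0,-9.0,0,-5.9,0,-8.8,0,-6.3,0,-8.5,0,-6.7,0,-8.2,0,-7.1,0,-7.9,0,-7.4,0,-7.6,0,-7.7,0,-7.2,0,-8.1,0,-6.9,0,-8.4,0,-6.5,0,-8.7,0,-6.1,0],
)

```text
time: 6.5
tool_pos: [0.593, -0.0056, 0.3559]
eef_rot: [-0.043, 0.999, 0.0, 0.0]
ft_force: [-5.2, -1.4, 1.1]
grip_width: 0.0186
```

move_arm(
  commands=[-8.9,0,-5.7,0,-9.2,0,-5.3,0,-9.4,0,-4.9,0,-9.6,0,-4.5,0,-9.8,0,-4.1,0,-10.0,0,-3.6,0,-10.1,0,-3.2,0,-10.3,0,-2.7,0,-10.4,0,-2.2,0,-10.5,0,-1.8,0],
)

```text
time: 7.75
tool_pos: [0.6915, 0.0032, 0.3938]
eef_rot: [-0.043, 0.999, 0.001, 0.001]
ft_force: [-3.4, 3.2, 5.4]
grip_width: 0.0184
```

move_arm(
  commands=[0,0,0,0,0,0,0,0],
)

```text
time: 8.0
tool_pos: [0.6921, 0.0033, 0.3939]
eef_rot: [-0.043, 0.999, 0.001, 0.002]
ft_force: [-0.9, 3.3, 5.6]
grip_width: 0.0186
```

```bash
python3 w.py s3 scene; python3 w.py w3; python3 w.py i3 side
```

```text
8.0 [0.69205989 0.00333959 0.39388564] [-4.32436275e-02  9.99061439e-01  6.80189095e-04  2.40152495e-03] [-0.9193061   3.34426094  5.62254722] 0.01857407495799348
8.05 [0.69202774 0.00334407 0.39385377] [-4.32638948e-02  9.99060566e-01  6.93656352e-04  2.39576228e-03] [-0.72998147  3.46099875  5.58591995] 0.018812529777184988
8.1 [0.6919962  0.00333629 0.39387526] [-4.32486775e-02  9.99061225e-01  6.93006764e-04  2.39586873e-03] [-0.28277432  4.00986884  4.70879731] 0.018624526096334266
```

View pics/s3.png

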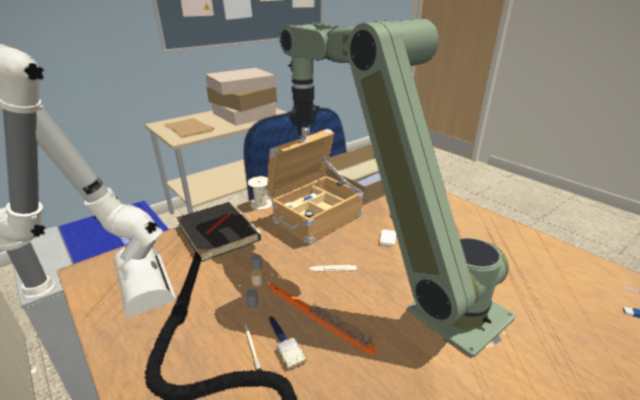

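View pics/w3.png

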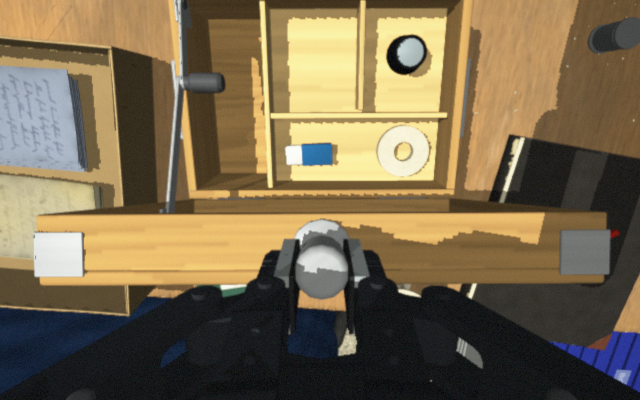

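View pics/i3.png

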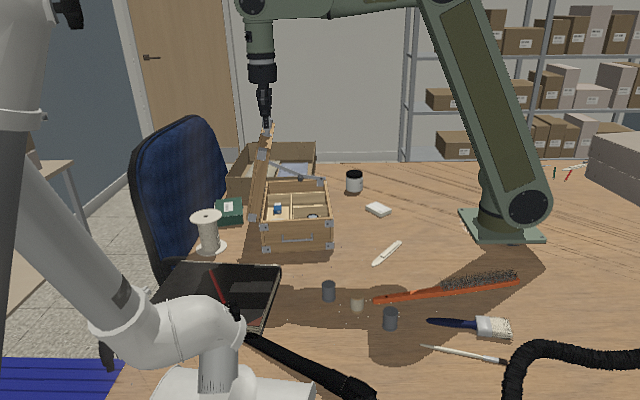

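The lid is up. The thumb barrel shows in the wrist view at about (205,82). I'll compare that with where it should project when locked.

```bash
python3 - <<'E'
from h import *
p=np.array([.624,-.003,.087]);np.save('chest.npy',p)
s=dict(np.load('w3.npz'));T=wristT(s)
print(proj('wrist',chestP(p,[(-.022,-.104,.143),(-.022,-.09,.143),(-.022,-.118,.143)]),T))
print(proj('scene',chestP(p,[(-.022,-.104,.143)])),proj('side',chestP(p,[(-.022,-.104,.143)])))
d=s['tool_pos'][:2]-chestP(p,[.1,0,0])[0,:2];x=d@[np.cos(.087),np.sin(.087)];z=s['tool_pos'][2]-.054-.105
print('lid',np.arctan2(z,-x)-np.arctan2(18,235),np.hypot(x,z),np.hypot(235,18))
a=cv2.imread("pics/s3.png");cv2.imwrite("pics/s3c.png",cv2.resize(a[120:260,240:400],None,fx=4.5,fy=4.2,interpolation=2))
E
```

```text
[[199.32116968  71.29501352]
 [215.63109798  71.28390442]
 [183.0123847   71.30712005]]
[[341.94337029 179.02988188]] [[302.4550461  171.95087441]]
lid 1.3602738193354273 0.23698060759669295 235.68835355188853
```

View pics/s3c.png

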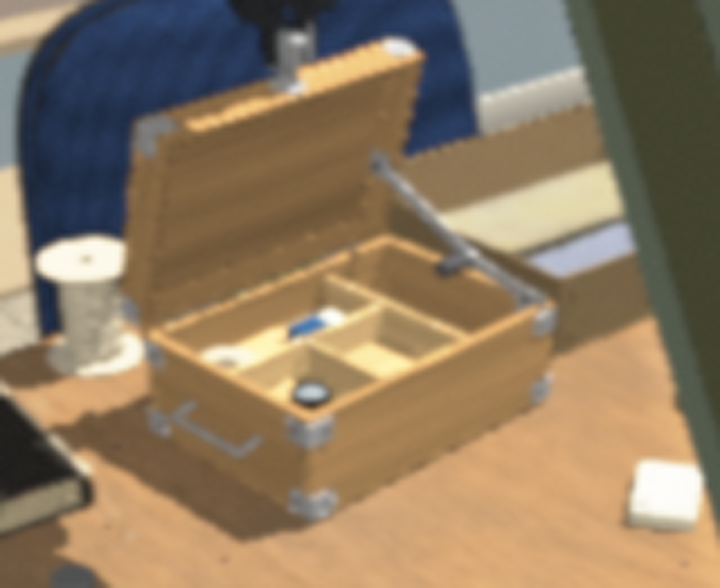

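```bash
python3 - <<'E'
from h import *
p=np.load('chest.npy')
s=dict(np.load('w3.npz'));T=wristT(s)
a=cv2.imread("pics/i3.png")
b=cv2.resize(a[140:260,235:345],None,fx=5,fy=5,interpolation=2)
for q in [(-.1,.14,.105),(-.1,-.14,.105),(.1,.14,.105),(-.022,-.104,.143)]:
    u=(proj('side',chestP(p,[q]))[0]-(235,140)+.5)*5-.5;cv2.drawMarker(b,tuple(map(int,u)),(0,0,255),0,14)
w=cv2.imread("pics/w3.png");w=cv2.resize(w[0:220,150:490],None,fx=2.3,fy=2.3,interpolation=2)
for q in [(.1,.14,.105),(.1,-.14,.105),(.091,.131,.105),(.091,-.131,.105),(-.022,-.104,.143),(-.022,-.104,.129)]:
    u=(proj('wrist',chestP(p,[q]),T)[0]-(150,0)+.5)*2.3-.5;cv2.drawMarker(w,tuple(map(int,u)),(0,0,255),0,14)
cv2.imwrite('pics/i3c.png',b);cv2.imwrite('pics/w3c.png',w)
E
```

```text
(no output)
```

View pics/i3c.png

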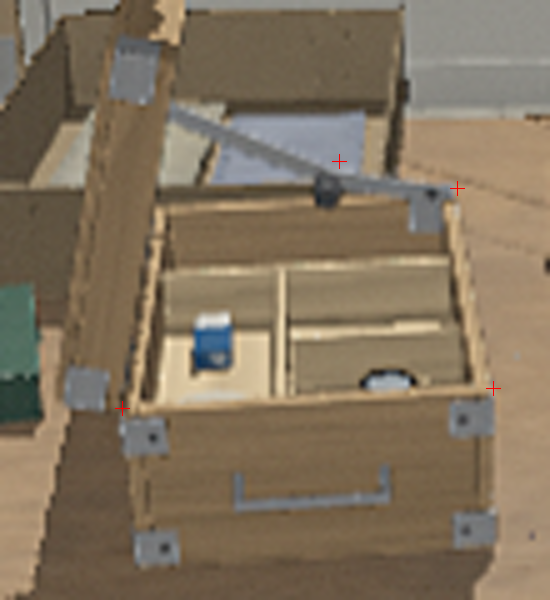

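View pics/w3c.png

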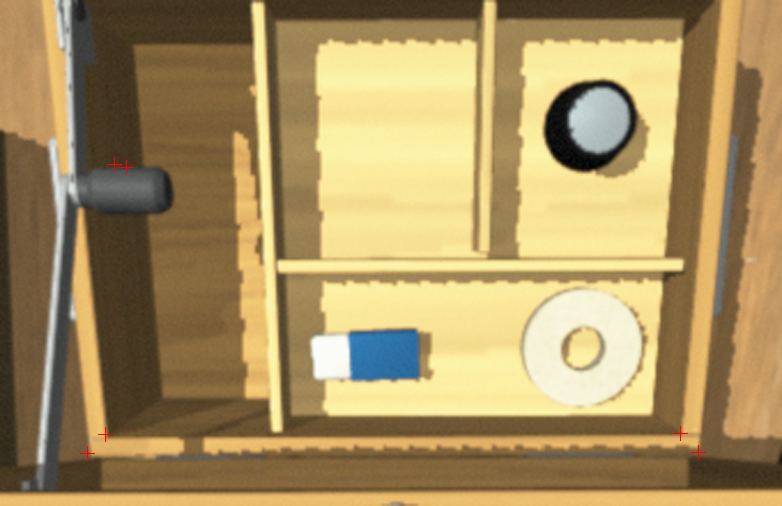

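The side view shows the knuckle at (330,180) in the crop, below the line between the strip ends. The stay isn't locked, so the lid needs a little more.

move_arm(
  commands=[-1.5,0,0,0,-1.5,0,0,0,-1.5,0,0,0,0,0,0,0],
)

```text
time: 8.65
tool_pos: [0.696, 0.0036, 0.3944]
eef_rot: [-0.043, 0.999, 0.001, 0.002]
ft_force: [-2.0, 2.8, 7.0]
grip_width: 0.0186
```

```bash
python3 w.py w4
```

```text
8.65 [0.69601373 0.00363925 0.39442574] [-4.31858397e-02  9.99064576e-01  6.56803180e-04  2.12729468e-03] [-2.02454039  2.83814376  6.95105864] 0.018555881519107822
```

View pics/w4.png

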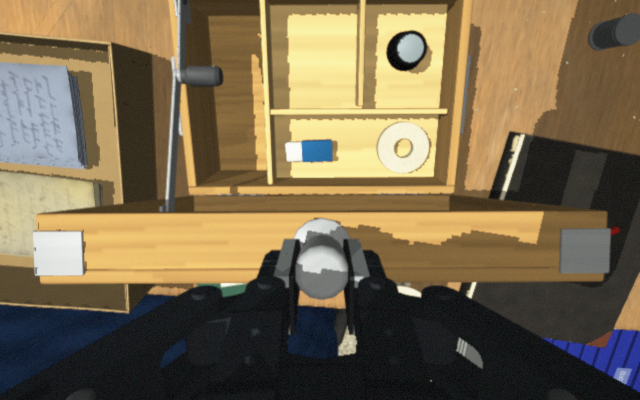

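move_arm(
  commands=[-1.5,0,0,0,-1.5,0,0,0,-1.5,0,0,0,0,0,0,0],
)

```text
time: 9.2
tool_pos: [0.6985, 0.0039, 0.3946]
eef_rot: [-0.043, 0.999, 0.001, -0.001]
ft_force: [-8.1, 3.1, 9.6]
grip_width: 0.0186
```

```bash
python3 w.py w5; python3 w.py i5 side;python3 - <<'E'
from h import *
p=np.load('chest.npy')
a=cv2.imread("pics/i5.png")
b=cv2.resize(a[140:260,235:345],None,fx=5,fy=5,interpolation=2)
w=cv2.imread("pics/w5.png")[:120,150:250]
cv2.imwrite('pics/i5c.png',np.hstack([b[:480],cv2.resize(w,None,fx=2.4,fy=4,interpolation=2)]))
s=dict(np.load('w5.npz'));print(proj('wrist',chestP(p,[(-.022,-.104,.143)]),wristT(s)))
E
```

```text
9.2 [0.6984672  0.00385858 0.3946453 ] [-4.31468772e-02  9.99068260e-01  5.70830889e-04 -7.95384177e-04] [-8.10852578  3.12003878  9.55749343] 0.01860227698080244
9.25 [0.6984497  0.00388649 0.39460876] [-4.31565086e-02  9.99067834e-01  5.78029994e-04 -8.03393241e-04] [-8.80324024  3.27491089 10.5293223 ] 0.018734561763957873
[[199.36383031  65.47106083]]
```

View pics/i5c.png

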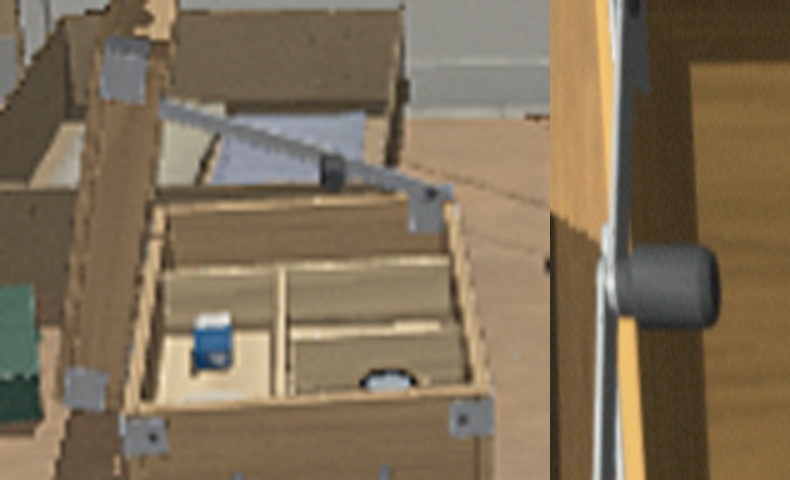

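move_arm(
  commands=[-1.5,0,0,0,-1.5,0,0,0,0,0,0,0],
)

```text
time: 9.68
tool_pos: [0.6996, 0.0039, 0.3947]
eef_rot: [-0.043, 0.999, 0.001, -0.004]
ft_force: [-14.2, 2.0, 10.6]
grip_width: 0.0188
```

```bash
python3 w.py w6; python3 w.py i6 side; python3 w.py s6 scene;python3 - <<'E'
from h import *
p=np.load('chest.npy')
a=cv2.imread("pics/i6.png")[140:190,255:335]
c=cv2.imread("pics/s6.png")[145:195,310:390]
w=cv2.imread("pics/w6.png")[:120,150:250]
q=chestP(p,[(-.022,-.104,.143)])
s=dict(np.load('w6.npz'));print(proj('wrist',q,wristT(s)),proj('side',q),proj('scene',q))
f=lambda x:cv2.resize(x,(480,300),interpolation=2)
cv2.imwrite('pics/c6.png',np.hstack([np.vstack([f(a),f(c)]),cv2.resize(w,(310,600),interpolation=2)]))
E
```

```text
9.675 [0.69964236 0.00393802 0.39465807] [-4.30770948e-02  9.99065322e-01  5.02814817e-04 -3.54876570e-03] [-14.22478682   1.99847149  10.59131837] 0.01875887348297712
9.725 [0.69962893 0.00397068 0.39469293] [-4.30906495e-02  9.99064979e-01  5.11576273e-04 -3.47876774e-03] [-13.85959372   2.78509047  10.57157945] 0.018361123384736274
9.775 [0.69963696 0.0039629  0.39468565] [-4.30912641e-02  9.99065044e-01  5.07890379e-04 -3.45295904e-03] [-14.31611013   2.85127193   9.48787194] 0.018427289076984925
[[199.57634816  65.81268428]] [[302.4550461  171.95087441]] [[341.94337029 179.02988188]]
```

View pics/c6.png

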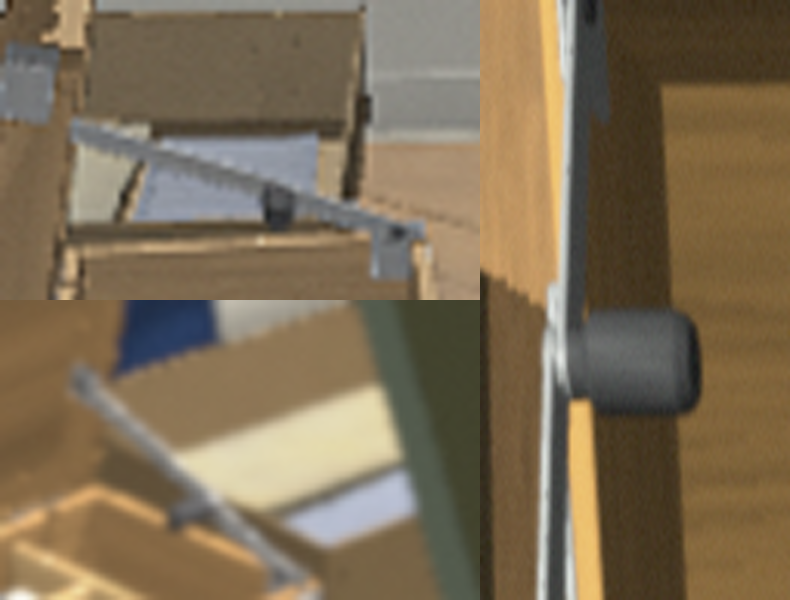

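```bash
python3 - <<'E'
from h import *
p=np.load('chest.npy')
a=cv2.imread("pics/i6.png")[152:190,262:330]
a=cv2.resize(a,None,fx=11,fy=11,interpolation=cv2.INTER_NEAREST);cv2.imwrite('pics/i6z.png',a)
s=dict(np.load('w6.npz'));T=wristT(s)
w=cv2.imread("pics/w6.png");w=cv2.resize(w[0:220,150:490],None,fx=2.3,fy=2.3,interpolation=2)
for q in [(.1,.14,.105),(.1,-.14,.105),(.091,.131,.105),(.091,-.131,.105),(-.022,-.104,.143),(-.022,-.104,.129)]:
    u=(proj('wrist',chestP(p,[q]),T)[0]-(150,0)+.5)*2.3-.5;cv2.drawMarker(w,tuple(map(int,u)),(0,0,255),0,14)
cv2.imwrite('pics/w6c.png',w)
E
```

```text
(no output)
```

View pics/i6z.png

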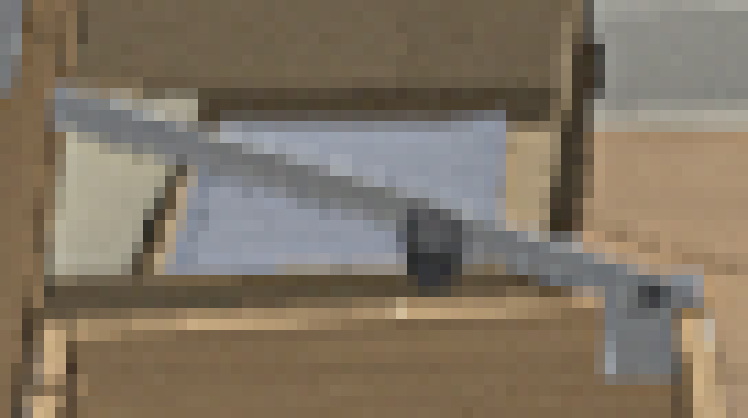

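View pics/w6c.png

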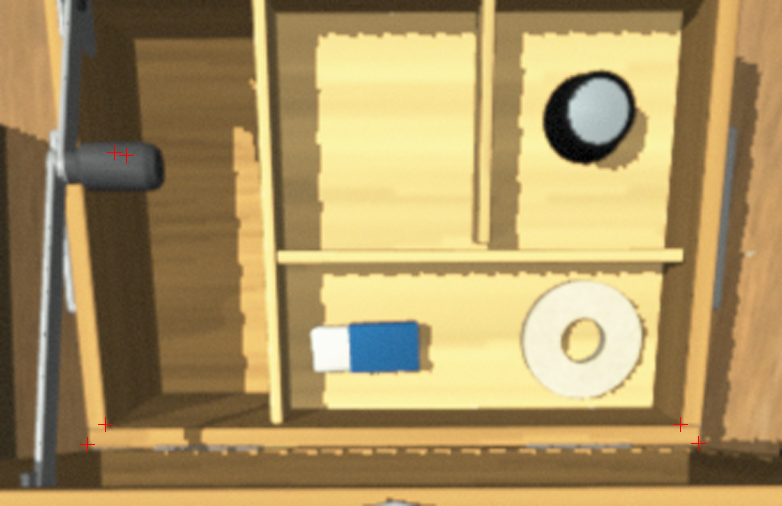

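The strips now look in line and the force is building. I'm probably holding the stay at dead centre, so I'll back off to let the spring take it over.

move_arm(
  commands=[1.5,0,0,0,1.5,0,0,0,1.0,0,1,0,0,0,0,0,0,0,0,0],
)

```text
time: 10.45
tool_pos: [0.6978, 0.0038, 0.3945]
eef_rot: [-0.043, 0.999, 0.001, 0.001]
ft_force: [-7.5, 3.3, 11.9]
grip_width: 0.019
```

```bash
python3 w.py w7; python3 w.py i7 side; python3 - <<'E'
from h import *
a=cv2.imread("pics/i7.png")[152:190,262:330]
a=cv2.resize(a,None,fx=11,fy=11,interpolation=cv2.INTER_NEAREST);cv2.imwrite('pics/i7z.png',a)
E
```

```text
10.45 [0.69783134 0.00383168 0.39454001] [-4.31630277e-02  9.99067720e-01  5.72888374e-04  5.61379948e-04] [-7.52194508  3.30645159 11.86254797] 0.019029460741364388
10.5 [0.69782471 0.0038293  0.39452995] [-4.31653778e-02  9.99067630e-01  5.69843367e-04  5.44424158e-04] [-7.85848892  3.43592051 11.94709293] 0.018885955059217415
```

View pics/i7z.png

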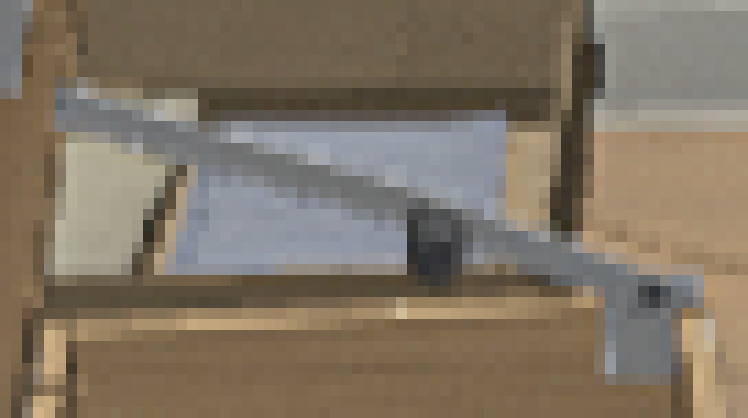

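move_arm(
  commands=[1.5,0,-0.5,0,1.0,0,-0.5,0,0,0,0,0,0,0,0,0],
)

```text
time: 11.05
tool_pos: [0.6963, 0.0037, 0.3944]
eef_rot: [-0.043, 0.999, 0.001, 0.001]
ft_force: [-3.9, 4.4, 8.0]
grip_width: 0.0184
```

```bash
python3 w.py w8; python3 w.py i8 side; python3 w.py s8 scene; python3 - <<'E'
from h import *
A=[]
for n in '678':
    a=cv2.imread(f"pics/i{n}.png")[155:185,265:330];A.append(cv2.resize(a,(390,180),interpolation=cv2.INTER_NEAREST))
    b=cv2.imread(f"pics/w{n}.png")[:100,150:250];A[-1]=np.hstack([A[-1],cv2.resize(b,(200,180),interpolation=2)])
cv2.imwrite('pics/c8.png',np.vstack(A))
E
```

```text
11.05 [0.69629447 0.00371195 0.39441184] [-4.31929332e-02  9.99065839e-01  6.60288549e-04  1.17616144e-03] [-3.92621357  4.36756836  8.02939874] 0.01835587547682122
11.1 [0.69629789 0.00368817 0.39441134] [-4.31749587e-02  9.99066628e-01  6.39489535e-04  1.17738880e-03] [-4.97087763  4.68544264  7.89566451] 0.018515948512624187
11.15 [0.69629885 0.00369802 0.39441596] [-4.31910335e-02  9.99065938e-01  6.30672275e-04  1.17805353e-03] [-4.37029547  4.43694735  6.9380202 ] 0.01841518983155326
```

View pics/c8.png

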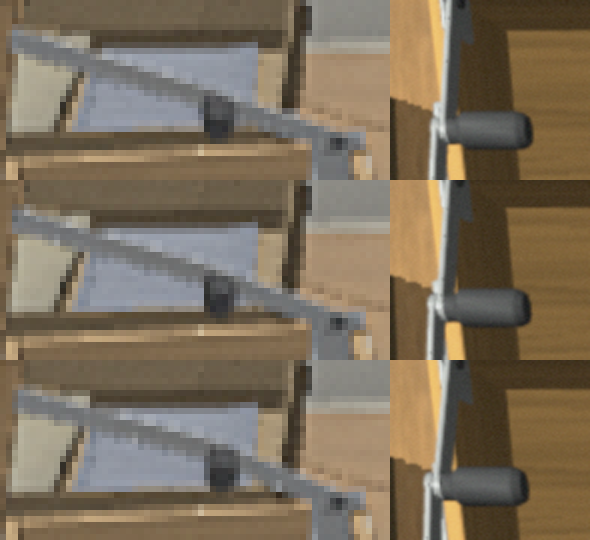

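The knuckle now stands above the line of the strips: in the third row the thumb has risen about 2 px. I'll ease off a little more, since a locked stay should hold the lid against the pull.

move_arm(
  commands=[1.5,0,-0.3,0,1.5,0,-0.3,0,0,0,0,0,0,0,0,0],
)

```text
time: 11.7
tool_pos: [0.6948, 0.0036, 0.3942]
eef_rot: [-0.043, 0.999, 0.001, 0.003]
ft_force: [2.7, 4.4, 5.2]
grip_width: 0.0187
```

```bash
python3 w.py w9; python3 w.py i9 side; python3 - <<'E'
from h import *
A=[]
for n in '689':
    a=cv2.imread(f"pics/i{n}.png")[155:185,265:330];A.append(cv2.resize(a,(390,180),interpolation=cv2.INTER_NEAREST))
    b=cv2.imread(f"pics/w{n}.png")[:100,150:250];A[-1]=np.hstack([A[-1],cv2.resize(b,(200,180),interpolation=2)])
cv2.imwrite('pics/c9.png',np.vstack(A))
E
```

```text
11.7 [0.69481666 0.00357319 0.39424788] [-4.32503517e-02  9.99059359e-01  7.15217116e-04  3.04831867e-03] [2.6669392  4.43382399 5.17266979] 0.018711007326739613
11.75 [0.69483176 0.00356735 0.39425797] [-4.32354530e-02  9.99059954e-01  7.29857951e-04  3.06108910e-03] [2.18056767 4.24432059 4.89194533] 0.018405393692784298
```

View pics/c9.png

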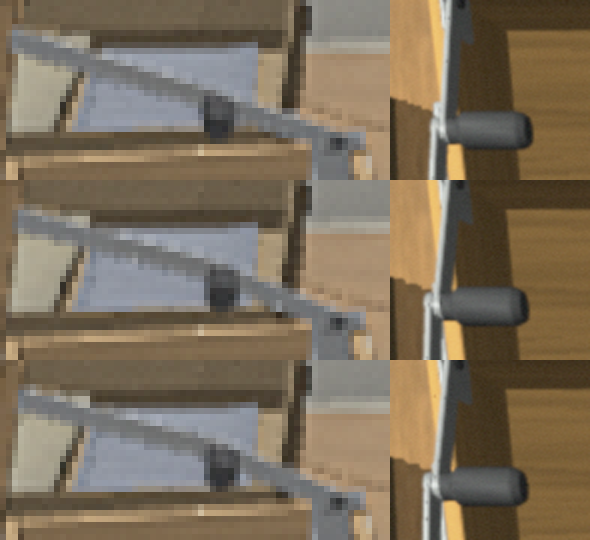

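The stay is locked: nothing moved between the last two frames, and the force has reversed. I'll release the pull and rise.

move_arm(
  commands=[0,0,0,0,0,0,0,0,0,0,-10,0,0,0,-25,0,0,0,-25,0,20,10,-10,0,40,25,0,0,40,35,0,0,40,35,0,0,35,40,0,0],
  grip=0.3,
)

```text
time: 13.05
tool_pos: [0.5046, 0.1325, 0.4647]
eef_rot: [-0.042, 0.999, 0.0, 0.001]
ft_force: [0.7, 0.9, -0.7]
grip_width: 0.0599
```

```bash
python3 w.py i10 side;  python3 - <<'E'
from h import *
print(ray)
c,s=np.cos(.087),np.sin(.087);st=read_state()
d=np.array([.460,.372])-st['tool_pos'][:2];print(d, -d@[c,s]*1e3, d@[-s,c]*1e3)
a=cv2.imread(f"pics/i10.png")[130:330,225:405];cv2.imwrite('pics/i10c.png',cv2.resize(a,None,fx=3,fy=3,interpolation=2))
E
```

```text
13.05 [0.50462196 0.13249862 0.46472965] [-4.23879140e-02  9.99100734e-01  4.82021825e-05  9.92666149e-04] [ 0.74555891  0.93705859 -0.68194333] 0.059851832698755235
<function ray at 0x7f7102db9120>
[-0.04037725  0.23592834] 19.724652835926427 238.54442034123718
```

View pics/i10c.png

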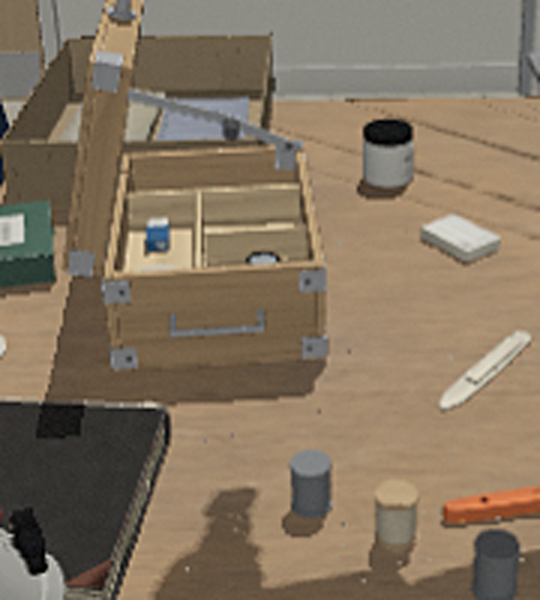

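move_arm(
  commands=[3,35,20,0,3,40,30,0,3,40,30,0,3,40,30,0,3,40,30,0,3,43,30,0,2,0,30,0,0,0,0,0],
)

```text
time: 14.1
tool_pos: [0.4651, 0.3673, 0.2618]
eef_rot: [-0.043, 0.999, -0.002, -0.002]
ft_force: [0.0, 0.1, -0.9]
grip_width: 0.0595
```

```bash
python3 w.py w11
```

```text
14.1 [0.46514448 0.36729183 0.26183939] [-0.04337791  0.99905582 -0.00153878 -0.00186071] [ 0.0313228   0.13797706 -0.86228818] 0.05954382485825069
```

View pics/w11.png

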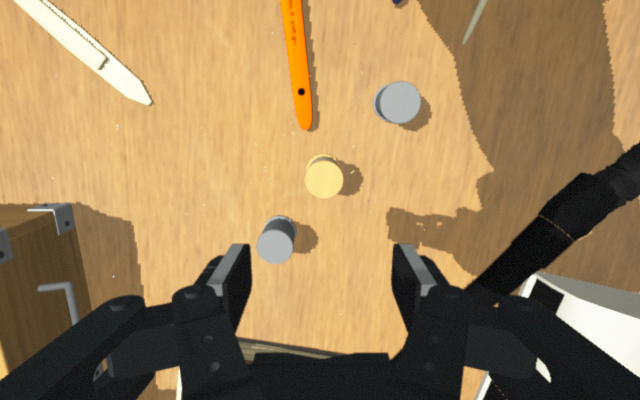

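The cream bobbin's top is centred at (324,178). The grey ones are at (277,243) and (400,102).

```bash
python3 - <<'E'
from h import *
s=dict(np.load('w11.npz'));T=wristT(s);q=onz('wrist',(324,178),.042,T);print(q)
for n,px in(('g',(277,246)),('g2',(400,103))):print(onz('wrist',px,.042,T))
print(onz('wrist',(305,128),.01,T))
print('size',np.linalg.norm(onz('wrist',(305,178),.042,T)-onz('wrist',(343,178),.042,T)))
d=q-s['tool_pos'];c,sn=np.cos(.087),np.sin(.087);print(-d[:2]@[c,sn]*1e3,d[:2]@[-sn,c]*1e3)
E
```

```text
[0.45970841 0.36841219 0.042     ]
[0.52447758 0.33242801 0.042     ]
[0.39388892 0.4231711  0.042     ]
[0.42218535 0.34808047 0.01      ]
size 0.031903267868290466
5.3181540125215205 1.5884610912126205
```

move_arm(
  commands=[5.3,1.6,20,0,0,0,35,0,0,0,35,0,0,0,35,0,0,0,30,0,0,0,18,0,0,0,6,0,0,0,0,0],
)

```text
time: 15.15
tool_pos: [0.4614, 0.369, 0.086]
eef_rot: [-0.043, 0.999, 0.001, 0.001]
ft_force: [-0.5, 1.0, 0.5]
grip_width: 0.0596
```

```bash
python3 w.py w12
```

```text
15.15 [0.46140117 0.3689786  0.0859758 ] [-4.26302270e-02  9.99090188e-01  6.87808638e-04  9.93247587e-04] [-0.5364305   0.99985948  0.5293908 ] 0.059599632915235116
```

View pics/w12.png

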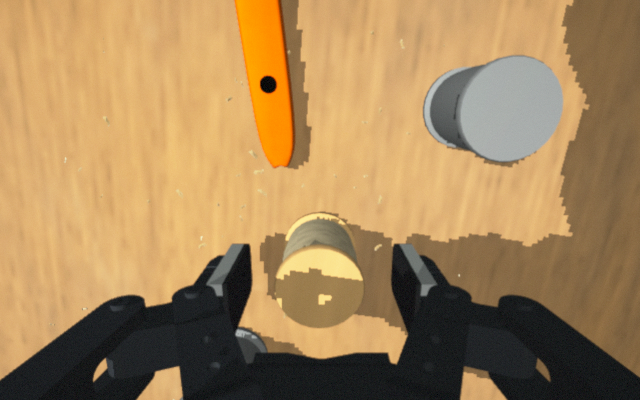

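move_arm(
  commands=[1,0,5,0,0,0,4,0,0,0,0,0,0,0,0,0],
)

```text
time: 15.7
tool_pos: [0.4593, 0.3687, 0.0758]
eef_rot: [-0.043, 0.999, 0.0, 0.0]
ft_force: [-0.2, -0.1, -0.1]
grip_width: 0.0599
```

move_arm(
  commands=[0,0,0,0,0,0,0,0,0,0,0,0,0,0,0,0,0,0,0,0],
  grip=1,
  squeeze=25,
)

```text
time: 16.32
tool_pos: [0.4594, 0.3688, 0.0759]
eef_rot: [-0.043, 0.999, 0.0, 0.0]
ft_force: [-0.7, -0.2, 1.6]
grip_width: 0.0328
```

```bash
python3 w.py w13
```

```text
16.325 [0.45942119 0.36876822 0.07589218] [-4.29492446e-02  9.99077221e-01  1.86093953e-04  1.85178800e-04] [-0.73426069 -0.15371601  1.55311802] 0.03281823326105021
```

View pics/w13.png

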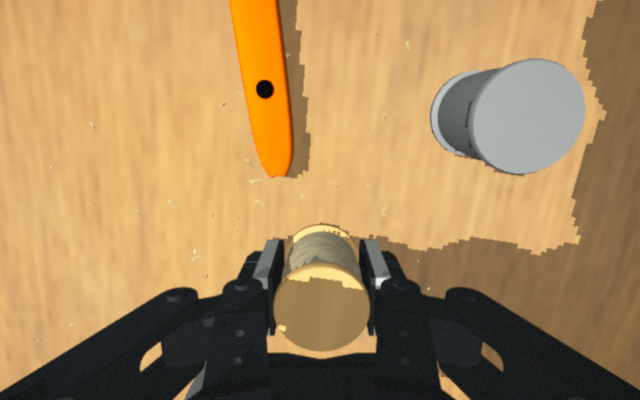

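move_arm(
  commands=[0,0,-10,0,0,0,-30,0,0,0,-40,0,0,0,-50,0,-5,-20,-40,0,-10,-40,-4,0,-12,-50,0,0,-12,-50,0,0,-12,-50,0,0,-12,-50,0,0],
)

```text
time: 17.62
tool_pos: [0.5445, 0.1134, 0.2502]
eef_rot: [-0.043, 0.999, 0.0, 0.0]
ft_force: [-0.1, 0.3, -0.5]
grip_width: 0.0321
```

move_arm(
  commands=[-12,-50,0,0,-10,-45,0,0,-5,-25,0,0,-2.5,-12,0,0,0,0,0,0],
)

```text
time: 18.25
tool_pos: [0.585, -0.0141, 0.2498]
eef_rot: [-0.043, 0.999, 0.0, -0.0]
ft_force: [-0.6, 0.4, -0.4]
grip_width: 0.0324
```

```bash
python3 w.py w14; python3 - <<'E'
from h import *
p=np.load('chest.npy');st=read_state();q=chestP(p,[(-.039,-.0075,.06)])[0]
c,s=np.cos(.087),np.sin(.087)
d=q[:2]-st['tool_pos'][:2];print(q, -d@[c,s]*1e3, d@[-s,c]*1e3)
E
```

```text
18.25 [ 0.58502857 -0.01407855  0.24980333] [-4.25280849e-02  9.99095243e-01  2.34314760e-04 -5.00784735e-05] [-0.56076012  0.35421638 -0.39735694] 0.03243055950305796
[ 0.58579918 -0.01386036  0.06      ] -0.9211218417834525 -0.5302167233578203
```

View pics/w14.png

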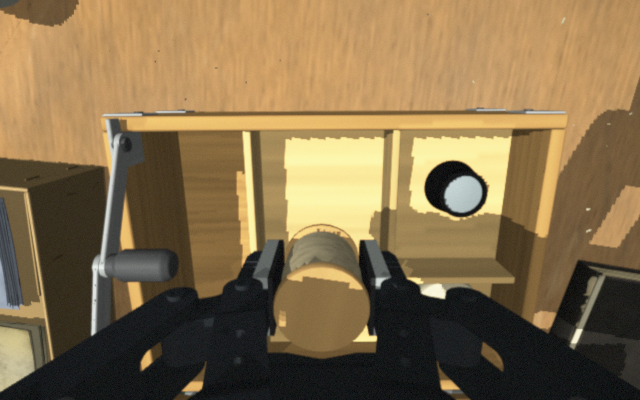

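```bash
python3 - <<'E'
from h import *
p=np.load('chest.npy');s=dict(np.load('w14.npz'));T=wristT(s)
w=cv2.imread('pics/w14.png')
for q in [(-.091,-.0525,.094),(-.091,.0375,.094),(.013,.0375,.094),(-.091,.0375,.06),(-.091,-.0525,.06),(-.1,.14,.105),(-.1,-.14,.105),(-.022,-.104,.143)]:
    u=proj('wrist',chestP(p,[q]),T)[0];print(q,u.round(0));cv2.drawMarker(w,tuple(map(int,u)),(0,0,255),0,10)
cv2.imwrite('pics/w14m.png',w)
E
```

```text
(-0.091, -0.0525, 0.094) [250. 127.]
(-0.091, 0.0375, 0.094) [393. 126.]
(0.013, 0.0375, 0.094) [385. 276.]
(-0.091, 0.0375, 0.06) [384. 123.]
(-0.091, -0.0525, 0.06) [259. 123.]
(-0.1, 0.14, 0.105) [570. 112.]
(-0.1, -0.14, 0.105) [ 98. 113.]
(-0.022, -0.104, 0.143) [145. 261.]
```

View pics/w14m.png

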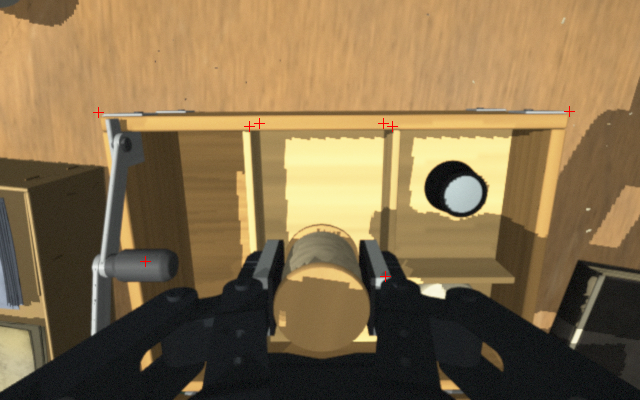

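move_arm(
  commands=[-2,0,15,0,0,0,25,0,0,0,25,0,0,0,20,0,0,0,12,0,0,0,8,0,0,0,4,0,0,0,2,0,0,0,0,0],
)

```text
time: 19.42
tool_pos: [0.5873, -0.0138, 0.1391]
eef_rot: [-0.043, 0.999, 0.0, 0.0]
ft_force: [-0.4, 0.4, -0.3]
grip_width: 0.0324
```

move_arm(
  commands=[0,0,1,0,0,0,1,0,0,0,1,0,0,0,0,0],
)

```text
time: 19.92
tool_pos: [0.5872, -0.0138, 0.1359]
eef_rot: [-0.043, 0.999, 0.0, 0.0]
ft_force: [-0.6, -1.3, 1.8]
grip_width: 0.0327
```

move_arm(
  commands=[0,0,0,0,0,0,0,0,0,0,0,0,0,0,-5,0,0,0,-15,0,0,0,-25,0,0,0,-30,0,0,0,-35,0,0,0,0,0],
  grip=0.44,
)

```text
time: 21.05
tool_pos: [0.5886, -0.0138, 0.25]
eef_rot: [-0.043, 0.999, -0.0, 0.004]
ft_force: [-0.2, -0.6, 0.4]
grip_width: 0.048
```

```bash
python3 w.py w15
```

```text
21.05 [ 0.58860425 -0.01383811  0.24998239] [-4.29766272e-02  9.99067545e-01 -2.94929371e-04  4.11851957e-03] [-0.19111489 -0.55230065  0.39015705] 0.04797237763426516
```

View pics/w15.png

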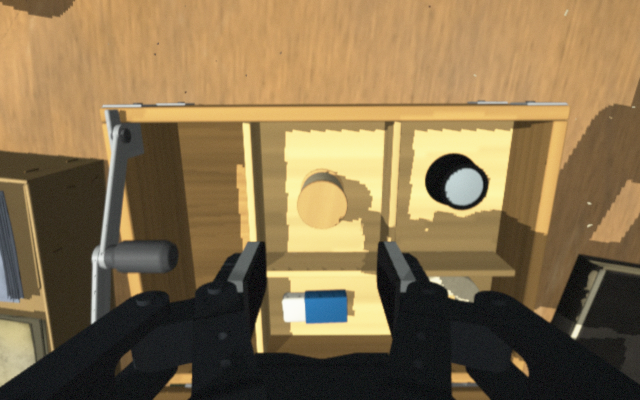

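The bobbin stands in the middle of its compartment at (322,200). Next is the thumb barrel, at (142,257).

```bash
python3 - <<'E'
from h import *
p=np.load('chest.npy');st=read_state();s0=dict(np.load('w15.npz'));T=wristT(s0)
print('thumb',onz('wrist',(142,257),.146,T),'bobbin top',onz('wrist',(322,200),.102,T), chestP(p,[(-.022,-.104,.143),(-.039,-.0075,.102)]))
q=chestP(p,[(-.021,-.1005,.06)])[0]
c,s=np.cos(.087),np.sin(.087)
d=q[:2]-st['tool_pos'][:2];print(q, -d@[c,s]*1e3, d@[-s,c]*1e3)
E
```

```text
thumb [ 0.61197147 -0.10870276  0.146     ] bobbin top [ 0.58448085 -0.01395035  0.102     ] [[ 0.6111198  -0.10851825  0.143     ]
 [ 0.58579918 -0.01386036  0.102     ]]
[ 0.6118119  -0.10494459  0.06      ] -16.184379334818342 -92.89288630792241
```

move_arm(
  commands=[-2,-10,0,0,-4,-24,0,0,-4,-24,0,0,-4,-22,0,0,-2,-13,0,0,0,0,0,0,0,0,0,0],
  grip=1,
)

```text
time: 21.98
tool_pos: [0.6108, -0.1046, 0.2456]
eef_rot: [-0.043, 0.999, 0.0, -0.0]
ft_force: [-0.9, -0.5, 0.7]
grip_width: -0.0002
```

```bash
python3 w.py w16; python3 w.py i16 side
```

```text
21.975 [ 0.61083856 -0.10462431  0.2455722 ] [-4.30649381e-02  9.99072200e-01  3.15573891e-04 -2.24334198e-04] [-0.87961427 -0.47322137  0.68004823] -0.0001654749434562294
22.025 [ 0.61083532 -0.10445188  0.2456916 ] [-4.32475035e-02  9.99064349e-01  2.49677767e-04 -1.33084370e-04] [ 0.60951543 -0.05180762 -0.39718158] 0.0004249799258453875
```

View pics/w16.png

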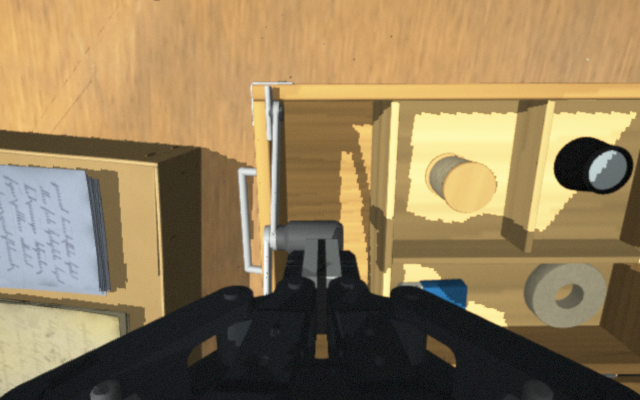

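View pics/i16.png

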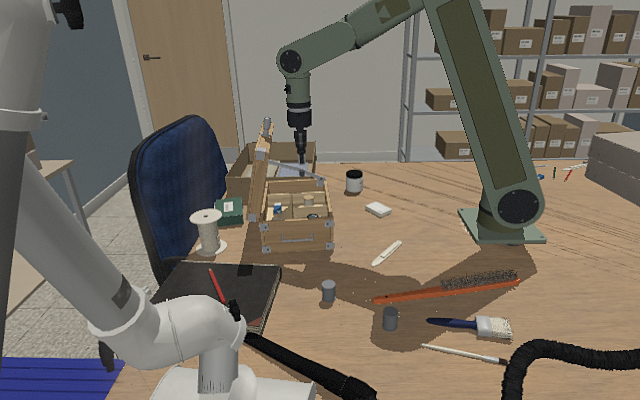

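move_arm(
  commands=[0,0,10,0,0,0,8,0,0,0,4,0,0,0,4,0,0,0,4,0,-0.5,0,4,0,-0.5,0,4,0,0,0,0,0],
)

```text
time: 23.08
tool_pos: [0.6119, -0.105, 0.2074]
eef_rot: [-0.043, 0.999, 0.0, -0.0]
ft_force: [1.2, -1.1, 1.0]
grip_width: -0.0004
```

```bash
python3 w.py w17
```

```text
23.075 [ 0.61192513 -0.10504308  0.20736416] [-4.29920154e-02  9.99075365e-01  3.40578980e-05 -3.16038415e-04] [ 1.20055064 -1.07340661  1.00862713] -0.0003545805777310695
```

View pics/w17.png

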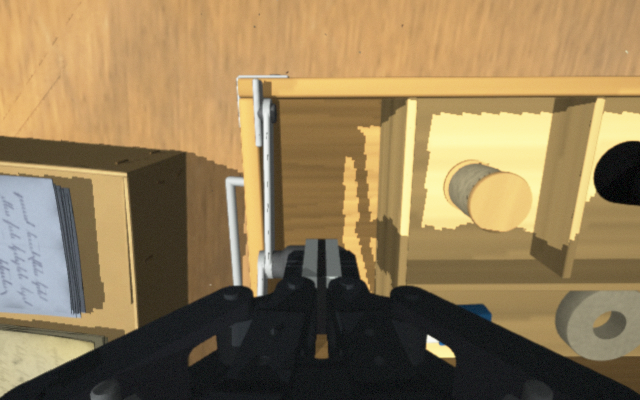

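move_arm(
  commands=[-0.5,0,4,0,-0.5,0,4,0,-0.5,0,4,0,-0.5,0,4,0,0,0,3,0,0,0,3,0,0,0,0,0],
)

```text
time: 24.0
tool_pos: [0.6134, -0.1048, 0.1851]
eef_rot: [-0.043, 0.999, 0.0, -0.001]
ft_force: [0.4, -0.7, 0.4]
grip_width: 0.0001
```

```bash
python3 w.py w18; python3 w.py i18 side
```

```text
24.0 [ 0.6133885  -0.10479977  0.18508488] [-4.30278048e-02  9.99073295e-01  1.81538322e-04 -1.06101441e-03] [ 0.37043859 -0.68747273  0.44849647] 0.00011144972442467359
24.05 [ 0.61326721 -0.10481297  0.18510131] [-4.29967742e-02  9.99074480e-01  1.85941615e-04 -1.19414558e-03] [0.01105984 0.33426319 1.64579118] 8.09706452024871e-06
```

View pics/w18.png

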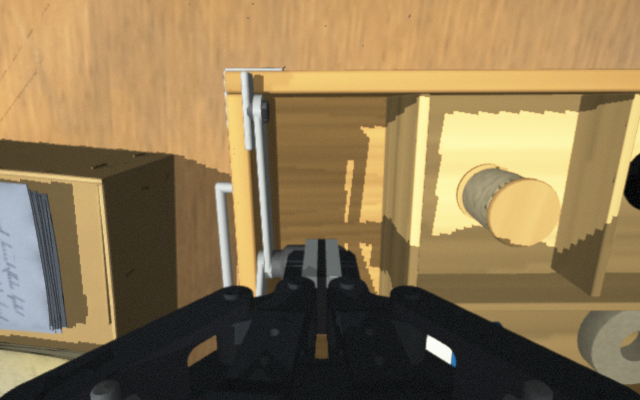

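View pics/i18.png

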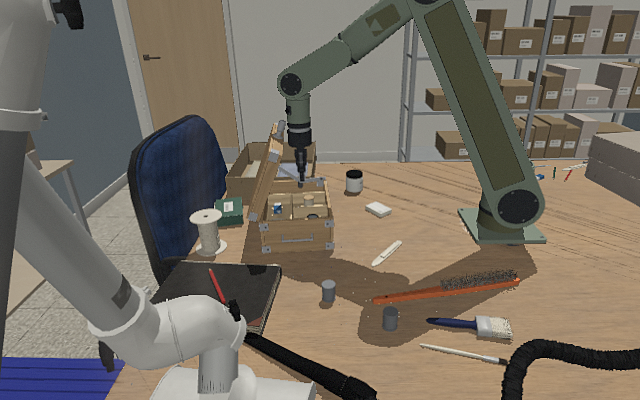

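The thumb has sunk about 40 mm and the lid has come down to roughly 1.2 rad. I'll retreat, moving up and away from the lid.

move_arm(
  commands=[0,0,-5,0,1,0,-15,0,5,0,-30,0,10,0,-40,0,15,10,-50,0,15,25,-50,0,5,30,-40,0,0,25,-20,0,0,0,0,0,0,0,0,0],
)

```text
time: 25.35
tool_pos: [0.5551, -0.02, 0.4352]
eef_rot: [-0.043, 0.999, -0.0, -0.001]
ft_force: [0.8, -0.3, 0.0]
grip_width: -0.0003
```

```bash
python3 w.py w19; python3 w.py i19 side; python3 w.py s19 scene; python3 - <<'E'
from h import *
a=cv2.imread(f"pics/i19.png")[90:260,225:365];cv2.imwrite('pics/i19c.png',cv2.resize(a,None,fx=3.5,fy=3.5,interpolation=2))
a=cv2.imread(f"pics/s19.png")[100:250,240:400];cv2.imwrite('pics/s19c.png',cv2.resize(a,None,fx=4,fy=4,interpolation=2))
E
```

```text
25.35 [ 0.55507533 -0.02000147  0.43519147] [-4.29346316e-02  9.99077651e-01 -2.34649413e-04 -6.39308659e-04] [ 0.83002522 -0.33448676  0.00821148] -0.0002947660852158936
25.4 [ 0.55514404 -0.02025483  0.43466982] [-4.26426175e-02  9.99089754e-01 -1.34369490e-04 -1.11950089e-03] [ 0.15550229  0.85453181 -0.88445574] 3.6560268561612614e-05
25.45 [ 0.55523481 -0.02033951  0.43448856] [-4.24924457e-02  9.99095980e-01 -3.53885604e-05 -1.27001294e-03] [-0.56803421 -0.23988779  0.01487384] 0.00015981088156545372
```

View pics/w19.png

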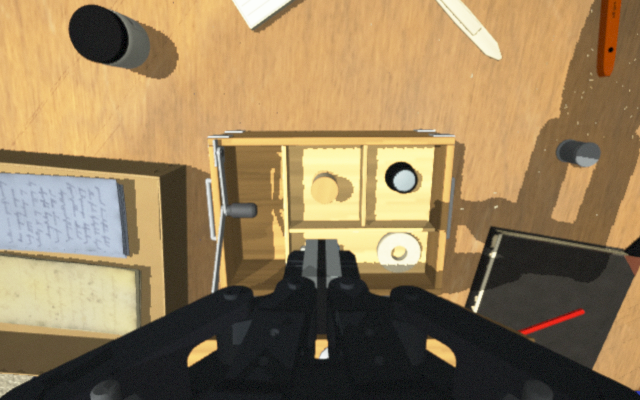

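View pics/i19c.png

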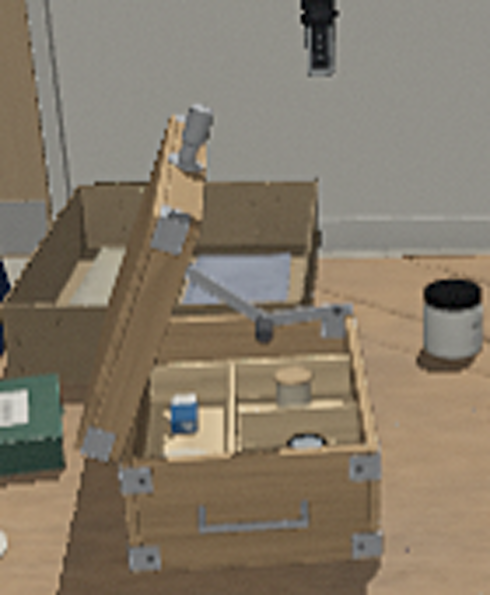

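View pics/s19c.png

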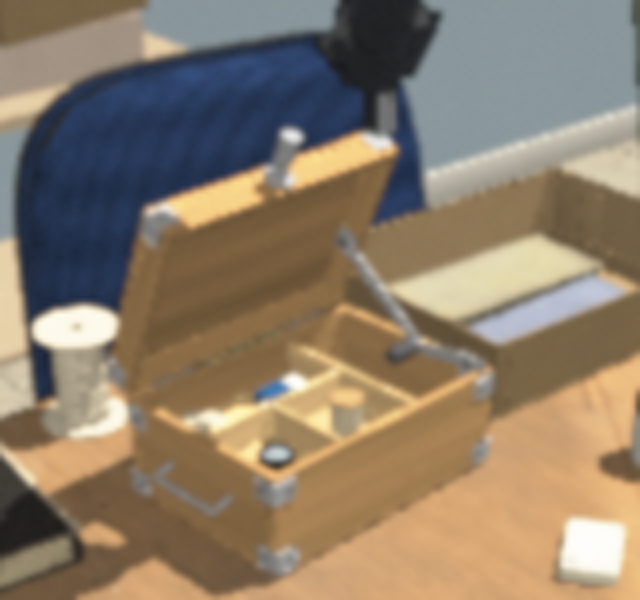

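```bash
python3 - <<'E'
from h import *
p=np.load('chest.npy')
def L(t,r=.249,h=.018):return chestP(p,[(.1-r*np.cos(t)+h*np.sin(t),0,.105+r*np.sin(t)+h*np.cos(t))])
for t in(1.1,1.15,1.2,1.25,1.35):print(t,proj('side',L(t))[0].round(1),proj('scene',L(t))[0].round(1),L(t,.235)[0].round(4))
E
```

```text
1.1 [290.5 121.9] [317.  136.1] [ 0.6334 -0.0022  0.3226]
1.15 [286.2 120.5] [314.6 134. ] [ 0.6444 -0.0012  0.3269]
1.2 [281.8 119.3] [312.3 132.1] [ 6.555e-01 -3.000e-04  3.306e-01]
1.25 [277.3 118.2] [309.9 130.3] [0.6668 0.0007 0.3337]
1.35 [268.2 116.8] [305.1 127.3] [0.6898 0.0027 0.3382]
```

move_arm(
  commands=[0,0,-15,0,-20,3,-10,0,-30,4,0,0,-30,4,0,0,-20,1.5,0,0,-3.5,0,0,0,0,0,0,0],
  grip=0.3,
)

```text
time: 26.38
tool_pos: [0.6573, 0.0015, 0.4609]
eef_rot: [-0.043, 0.999, -0.0, -0.0]
ft_force: [0.1, -0.2, 0.0]
grip_width: 0.0602
```

```bash
python3 w.py w20
```

```text
26.375 [0.65732478 0.00147288 0.46090263] [-4.27983985e-02  9.99083715e-01 -1.15062307e-05 -1.64069266e-04] [ 0.0599333  -0.19715987  0.01419355] 0.06022591912156371
```

View pics/w20.png

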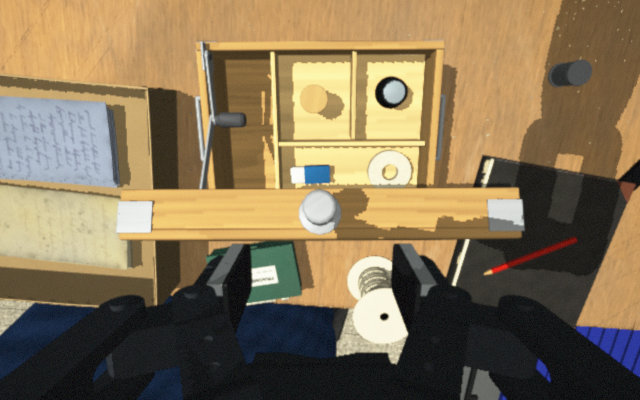

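```bash
python3 - <<'E'
from h import *
p=np.load('chest.npy');s=dict(np.load('w20.npz'));T=wristT(s)
def L(t,r=.249,h=.018):return chestP(p,[(.1-r*np.cos(t)+h*np.sin(t),0,.105+r*np.sin(t)+h*np.cos(t))])
for t in(1.15,1.2,1.25):print(t,proj('wrist',L(t),T)[0].round(1), L(t)[0])
print(onz('wrist',(320,206),.343,T))
E
```

```text
1.15 [318.6 189.5] [ 0.63866072 -0.00172129  0.339631  ]
1.2 [318.6 211.9] [ 0.65044921 -0.0006931   0.34360017]
1.25 [318.7 234.3] [6.62420592e-01 3.51050491e-04 3.46972973e-01]
[ 6.47156943e-01 -2.07484461e-04  3.43000000e-01]
```

move_arm(
  commands=[5,-0.6,10,0,0,0,20,0,0,0,20,0,0,0,17,0,0,0,10,0,0,0,0,0],
)

```text
time: 27.18
tool_pos: [0.6521, 0.0006, 0.3837]
eef_rot: [-0.043, 0.999, 0.0, -0.0]
ft_force: [-0.3, 0.2, -0.7]
grip_width: 0.0595
```

```bash
python3 w.py w21
```

```text
27.175 [6.52072215e-01 6.12085450e-04 3.83666502e-01] [-4.28648406e-02  9.99080814e-01  4.54317750e-05 -3.60105832e-04] [-0.26409139  0.23731717 -0.7457286 ] 0.05951387567064041
```

View pics/w21.png

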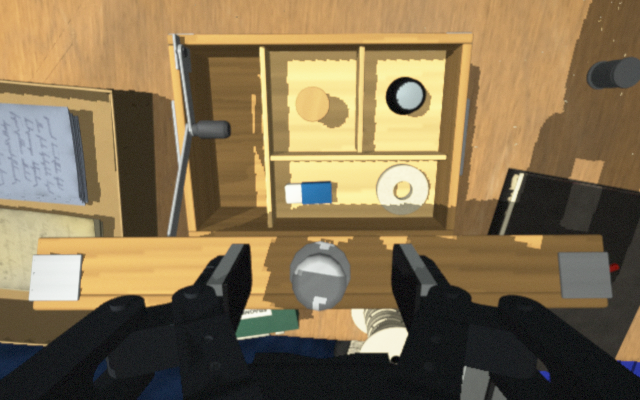

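move_arm(
  commands=[0,0,0,0,0,0,0,0,0,0,0,0,0,0,0,0,0,0,0,0],
  grip=1,
  squeeze=40,
)

```text
time: 27.85
tool_pos: [0.6527, 0.0, 0.3845]
eef_rot: [-0.043, 0.999, -0.001, 0.001]
ft_force: [-0.1, -5.4, 5.5]
grip_width: 0.0186
```

```bash
python3 arc.py 1.19 0 28
```

```text
9.5, 0, 3.2, 0, 9.3, 0, 3.6, 0, 9.2, 0, 4.0, 0, 9.0, 0, 4.4, 0, 8.8, 0, 4.8, 0, 8.6, 0, 5.1, 0, 8.4, 0, 5.5, 0, 8.1, 0, 5.8, 0, 7.9, 0, 6.2, 0, 7.6, 0, 6.5, 0 0.765
7.3, 0, 6.8, 0, 7.0, 0, 7.1, 0, 6.7, 0, 7.4, 0, 6.4, 0, 7.7, 0, 6.1, 0, 8.0, 0, 5.7, 0, 8.2, 0, 5.4, 0, 8.5, 0, 5.0, 0, 8.7, 0, 4.6, 0, 8.9, 0, 4.2, 0, 9.1, 0 0.34
3.9, 0, 9.2, 0, 3.5, 0, 9.4, 0, 3.1, 0, 9.5, 0, 2.6, 0, 9.7, 0, 2.2, 0, 9.8, 0, 1.8, 0, 9.8, 0, 1.4, 0, 9.9, 0, 1.0, 0, 10.0, 0 0.0
```

move_arm(
  commands=[9.5,0,3.2,0,9.3,0,3.6,0,9.2,0,4.0,0,9.0,0,4.4,0,8.8,0,4.8,0,8.6,0,5.1,0,8.4,0,5.5,0,8.1,0,5.8,0,7.9,0,6.2,0,0,0,0,0],
)

```text
time: 29.1
tool_pos: [0.5737, -0.0071, 0.3409]
eef_rot: [-0.043, 0.999, -0.001, 0.0]
ft_force: [-0.7, -6.8, 0.9]
grip_width: 0.0189
```

```bash
python3 w.py i22 side; python3 w.py w22;  python3 - <<'E'
from h import *
a=cv2.imread(f"pics/i22.png")[90:260,225:365];cv2.imwrite('pics/i22c.png',cv2.resize(a,None,fx=3.5,fy=3.5,interpolation=2))
E
```

```text
29.1 [ 0.57372165 -0.00710438  0.34085267] [-4.28868827e-02  9.99079175e-01 -1.23074407e-03  5.62124010e-05] [-0.72707039 -6.75563629  0.91162961] 0.0189213085913081
29.15 [ 0.57388194 -0.00709089  0.34091071] [-4.28683492e-02  9.99079987e-01 -1.21757410e-03  3.06453152e-05] [-0.74690241 -6.56482258  0.96361854] 0.018764632309136525
```

View pics/i22c.png

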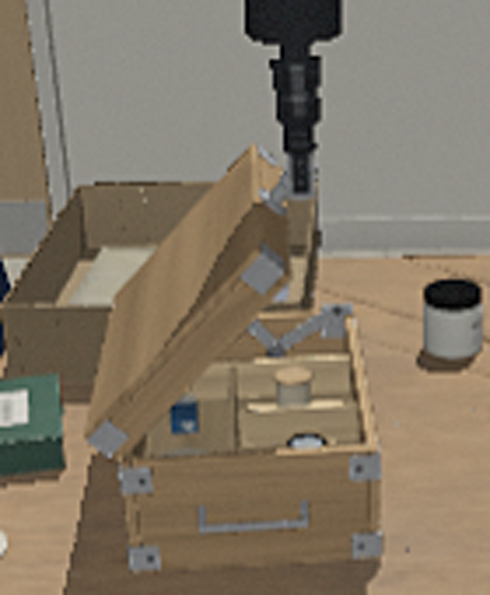

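View pics/w22.png

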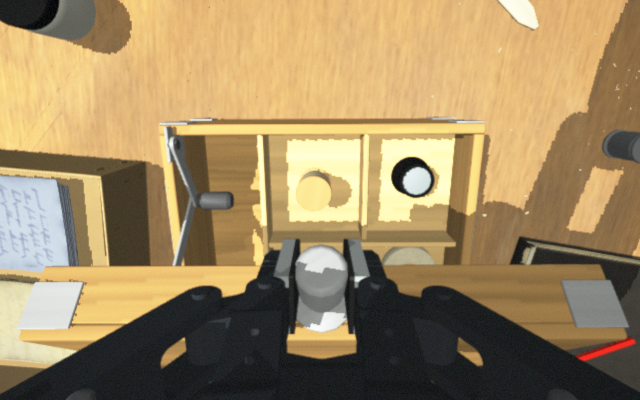

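move_arm(
  commands=[7.6,0,6.5,0,7.3,0,6.8,0,7.0,0,7.1,0,6.7,0,7.4,0,6.4,0,7.7,0,6.1,0,8.0,0,5.7,0,8.2,0,5.4,0,8.5,0,5.0,0,8.7,0,4.6,0,8.9,0],
)

```text
time: 30.45
tool_pos: [0.5126, -0.0126, 0.2631]
eef_rot: [-0.043, 0.999, -0.002, 0.0]
ft_force: [0.0, -7.6, 1.4]
grip_width: 0.0187
```

move_arm(
  commands=[4.2,-0.5,9.1,0,3.9,-0.5,9.2,0,3.5,0,9.4,0,3.1,0,9.5,0,2.6,0,9.7,0,2.2,0,9.8,0,1.8,0,9.8,0,1.2,0,7,0,0.5,0,5,0,0,0,0,0],
)

```text
time: 31.7
tool_pos: [0.4896, -0.0148, 0.184]
eef_rot: [-0.043, 0.999, -0.001, -0.0]
ft_force: [-0.3, -6.3, -2.2]
grip_width: 0.0186
```

Lowering the last 5 to 6 mm slowly.

move_arm(
  commands=[0,0,1.5,0,0,0,1.5,0,0,0,1.5,0,0,0,1.5,0,0,0,1,0,0,0,0,0],
)

```text
time: 32.45
tool_pos: [0.489, -0.0149, 0.1771]
eef_rot: [-0.043, 0.999, -0.001, -0.001]
ft_force: [-1.7, -6.7, -0.6]
grip_width: 0.0187
```

```bash
python3 w.py i23 side; python3 w.py s23 scene; python3 - <<'E'
import cv2,numpy as np
b=cv2.imread("pics/i23.png")[160:260,240:360];a=cv2.imread("pics/side0.png")[160:260,240:360]
f=lambda x:cv2.resize(x,None,fx=3.3,fy=3.3,interpolation=2)
c=cv2.imread("pics/s23.png")[160:260,255:375]
cv2.imwrite('pics/i23c.png',np.vstack([np.hstack([f(a),f(b)])]))
E
```

```text
32.45 [ 0.48901617 -0.01489785  0.17714406] [-4.32776617e-02  9.99062494e-01 -6.18194340e-04 -8.92027028e-04] [-1.6873981  -6.6750059  -0.57211609] 0.01871706218643702
32.5 [ 0.48901905 -0.01489871  0.17716096] [-4.32781221e-02  9.99062492e-01 -6.09939532e-04 -8.76918111e-04] [-0.98455533 -7.1333691  -0.04508556] 0.018800993014472547
```

View pics/i23c.png

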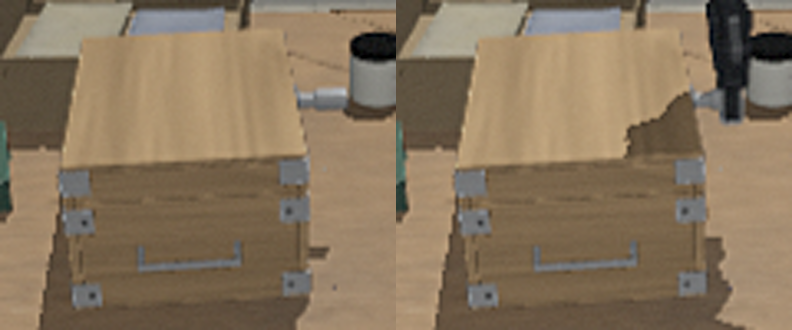

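move_arm(
  commands=[0,0,1,0,0,0,1,0,0,0,1,0,0,0,0,0,0,0,0,0],
)

```text
time: 33.17
tool_pos: [0.4889, -0.0149, 0.1764]
eef_rot: [-0.043, 0.999, -0.001, -0.0]
ft_force: [-5.8, -6.6, 16.0]
grip_width: 0.0188
```

The lid bottoms out: 16 N upward with only 0.7 mm of travel. I'll release and retreat.

move_arm(
  commands=[0,0,-1,0,0,0,-1,0,0,0,0,0,0,0,0,0,0,0,-10,0,0,0,-25,0,0,0,-35,0,5,0,-40,0,20,0,-40,0,0,0,0,0],
  grip=0.2,
)

```text
time: 34.42
tool_pos: [0.4651, -0.0165, 0.3306]
eef_rot: [-0.043, 0.999, -0.0, 0.004]
ft_force: [0.0, 0.5, 0.1]
grip_width: 0.0679
```

```bash
python3 w.py i24 side; python3 w.py w24; python3 w.py s24 scene; python3 - <<'E'
import cv2,numpy as np
b=cv2.imread("pics/i24.png")[160:345,240:420];a=cv2.imread("pics/side0.png")[160:345,240:420]
f=lambda x:cv2.resize(x,None,fx=2.2,fy=2.2,interpolation=2)
cv2.imwrite('pics/i24c.png',np.hstack([f(a),f(b)]))
E
```

```text
34.425 [ 0.46507179 -0.01649155  0.33063641] [-4.28661403e-02  9.99073363e-01 -3.04284325e-04  3.84933966e-03] [0.01594922 0.457289   0.10789008] 0.06786400251759504
34.475 [ 0.46484382 -0.01642274  0.32861865] [-4.28854795e-02  9.99077795e-01 -1.15868393e-04  2.09318364e-03] [ 0.05620727  0.3823515  -0.17397959] 0.06814098503885378
34.525 [ 0.46463409 -0.01640257  0.32720343] [-4.28932723e-02  9.99079467e-01  4.31572621e-05  6.18987793e-04] [ 0.60247487  0.26183131 -0.51293356] 0.06884405024916869
```

View pics/i24c.png

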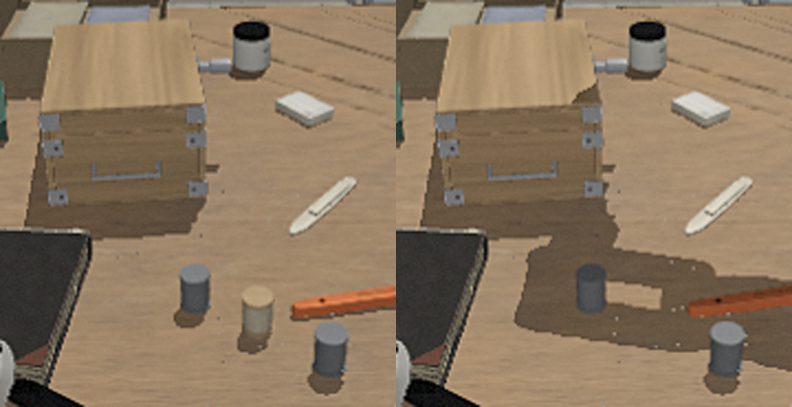

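View pics/w24.png

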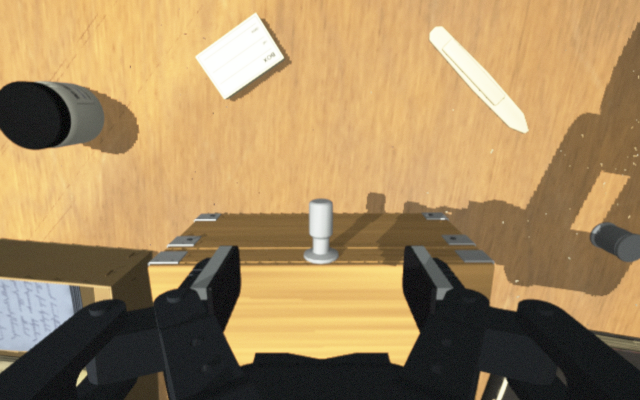

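The chest is shut and matches the first picture. The paste jar, label pad and bone folder haven't moved, and the gripper is clear of everything.

move_arm(
  commands=[0,0,0,0,0,0,0,0,0,0,0,0],
)

```text
time: 34.95
tool_pos: [0.4648, -0.0164, 0.3262]
eef_rot: [-0.043, 0.999, 0.0, -0.001]
ft_force: [1.2, 0.3, 0.3]
grip_width: 0.0685
```

```bash
python3 -c "
from station import ctrl
print(ctrl.sign_off())"
```

```text
the job is handed in; nothing more can be done
None
```

The chest is shut again with the bobbin standing in its front right compartment. I handed the job in at about 35 s of the 72 s allowed; the system gave no verdict.

**What I did:**
- **Lid and stay:** I raised the lid by its pull. At first I held the stay at dead centre and it did not lock. Easing back about 5 mm let it snap over, with the knuckle visibly up.
- **Bobbin:** I stood it within about 2 mm of the compartment's centre.
- **Closing:** I pressed the thumb down about 40 mm to break the stay, then took the pull again and lowered the lid slowly until it bottomed out at 16 N.

**Last checks:**
- **Chest and loose things:** In the side view the shut chest, paste jar, label pad and bone folder look the same as at the start.
- **Gripper:** It is clear, with no contact force beyond the sensor's noise.
- **Not seen after shutting:** I last saw the bobbin, loupe, tape roll and eraser while the lid was coming down. At about 0.8 rad the bobbin was still upright in the middle. The stay being folded is inferred from the lid being fully down.

No check failed at the end. During the lowering there was a steady sideways force of about 7 N on the pull, caused by a slight misalignment of my grip.

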